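Hang the desk tray on its sloping stand and put the sharpener in it

ROBOT

A 6-joint arm with a two-finger parallel gripper is mounted at the origin on the work surface. World frame = base frame: x ahead of the robot, y to its left, z up, the work surface at z = 0. Lengths are in m, angles in rad, forces in N, time in s.
With the tool pointing down it reaches from about 0.375 to 0.925 m from the base axis. Payload 5.7 kg.
Tool frame: the origin (TCP) lies between the finger pads; the fingertips stand 14 mm ahead of it and the grasp point (between the pads) lies 5 mm behind it; z points along the fingers, y is the direction in which the jaws open and shut (so a half turn about z gives the same grasp; the last joint's range is limited). The gripper opens to 88 mm and grips with 3 to 60 N. Pads are 20 mm wide; open, the fingers measure 115 mm over their backs; the gripper's body (75 mm by 178 mm) begins 61 mm behind the grasp point.
Start: joints at [1.23, 0.359, 1.51, -0, 1.272, -0.115], TCP at [0.134, 0.585, 0.237] pointing down, gripper open.
Joint ranges: [-2.97, 2.97], [-1.01, 2.36], [0.21, 2.38], [-0.96, 4.11], [0.2, 2.71], [-2.98, 2.98]. Speed limits (rad/s): [2.39, 2.39, 3.14, 3.14, 3.14, 3.14].

INTERFACE

Orientations are given as a 3x3 rotation matrix whose columns are the frame's x, y, z axes.
In Python, from cell import sensors, eyes, job gives the robot as it stands.
- The arm moves only by the tool step_arm, never from a script. Its argument "moves" is a list that holds one entry, the list of rows, each a list of 4 numbers: the shift along the tool's x, y, z in mm, then the turn about the tool's z in degrees. A call has exactly 8 rows; each row is the pose to reach, as a shift and turn from the pose commanded when the call began, along the tool's axes at that moment; what a row does not reach only later rows make up. A row lasts 1/10 s, in which the tool goes at most 50 mm and 8.59 degrees, less where a joint would pass 70% of its speed; a pose out of reach is approached as far as the arm can. A call with a gripper value outside its range is refused whole. "fingers" is the finger opening in mm, from 0 to 87.8, set as the call begins (left out, the last holds). The fingers move at their own pace and stop on an object; "squeeze" is the grip in N (left out, the last holds). Time passes only in rows, so rows that repeat a pose let the fingers close, or fill a call up. It gives the time, the measured TCP pose, the force and the opening at its end, in the units of the state.
- sensors.read_state(): the state, without advancing time (a new reading comes with each control period).
- eyes.capture(name): name is "scene" or "side" or "wrist"; returns (picture, depth): 420x560x3 uint8, red, green, blue; 420x560 float32, m along the optical axis (not along the pixel's ray), 0 where there is no reading.
- eyes.camera_params(name): a dict with "camera_matrix" (3x3 intrinsics, pixels), "D" ([k1, k2, p1, p2, k3] as OpenCV has them; the pictures are not rectified), "world_from_camera" (4x4, takes a point from camera to world coordinates). Camera axes: x right, y down, z forward; pixel columns grow to the right and rows downward; lengths in m; the calibration is good to about 2 mm. A picture is of the moment at which its call begins: read the wrist's pose just before it. camera_params takes no time and is no camera call; for the wrist camera it gives the pose at the moment of the call.
- job.finish_job(): hands the job in, once; it reports no verdict.
The state is a dict: "time_s": time; "joints": joint angles; "dq": joint speeds; "effort": joint torques, N m; "eef_pos": TCP position; "ee_rot": TCP orientation; "contact_force": force on the tool from outside, world axes, zero at the start; "moment": the same for the moment, N m; "opening": opening from 0.0 (shut) to 1.0 (fully open).
Only numpy, scipy, OpenCV 4.12 (cv2) and the standard library are available. Lean on these libraries where they do the work, as an engineer would, in place of code of your own. Each camera call takes 0.05 s, during which the arm holds its last target.

TASK

Hang the grey desk tray on the sloping stand: bring both of its holes over the stand's two steel pegs and lower it until its base lies fully home, flush on the board, then let go of it. Then drop the metal pencil sharpener into the hung tray, in either compartment. Leave the mug, the calculator and the block of notes where they are.

Things in the scene. Friction and masses are not known exactly. Their poses are not given: they have to be found in the camera images.
- face: The stand's black board, fixed, 160 (x) by 270 (y) by 10 mm. Origin: centre of its upper surface, 58 mm above the desk. It slopes 25 degrees: x points up the slope, away from the robot (stand's yaw within 0.25 rad), y runs level along it, z square out of it, up and back towards the robot. Two steel pegs stand on it, parallel to z, 180 mm apart along y, both at x = 0 (see stand); nothing else.
- stand: The foot under the board, fixed; origin on the desk below the board's origin. The pegs: 10 mm thick, 30 mm high, top 6 mm tapering to a 6 mm tip. Their mid-point lies anywhere within 22 mm left or right (along y) of the board's origin, firmly set but NOT reported: find it by touch (for instance feel both pegs from the inside and take the middle) or by looking.
- tray_mid (a point): Grey plastic tray, loose, 0.3 kg, alike either way round, flat on the desk at first. This point: its centre, 29 mm above its underside; z square to its base, y along its length. Base 120 (x) by 216 (y) by 6 mm, two 12 mm through holes at x = 0, y = -90 and +90 mm. Grip fin in the middle: 12 mm thick (x), 44 mm long (y), top 58 mm above the underside; take it by this, fingers closing along x.
- tray: The same tray; origin at the centre of its underside. Between the holes stands a box of 4 mm walls, 120 (x) by 140 mm (y) outside, rim 22 mm above the underside; a 6 mm partition of that height along y at x = 0 halves it into two open compartments of 53 by 132 mm. The fin stands on the middle of the partition.
- sharpener_mid (a point): A metal pencil sharpener, loose, 40 g: a block 40 mm (x) by 20 mm (y) by 16 mm high, flat on the desk at first. This point is its centre, 8 mm above its underside.
- sharpener: The same sharpener; origin at the centre of its underside.
- mug: White mug, 76 mm across, 80 mm high, between stand and tray; leave it alone. Origin: centre of its underside.
- calculator: Black pocket calculator, 90 by 120 by 16 mm, in front; leave it alone. Origin: centre of its underside.
- notes: Block of sticky notes, 76 by 76 by 36 mm, in front; leave it alone. Origin: centre of its underside.
There are look-alikes about, which are no part of the job. Several things look just like the tray: the one meant starts farthest to the robot's left.

How it is judged:
On the way, in this order (a step that is already met when the one before it is completed fails the run):
1. the tray is home on both pegs, flush on the board, and let go (z of tray_mid in the frame of face between 0.0255 and 0.0325 m and x of tray_mid in the frame of face between -0.005 and 0.005 m and y of tray_mid in the frame of face between -0.029 and 0.029 m and angle between the z axis of tray_mid and the z axis of face, either way round below 0.05 rad and contact force between tray and the fingers below 0.1 N), for 0.2 s.
2. the sharpener is in the hung tray (z of tray_mid in the frame of face between 0.0255 and 0.0325 m and x of tray_mid in the frame of face between -0.005 and 0.005 m and y of tray_mid in the frame of face between -0.029 and 0.029 m and angle between the z axis of tray_mid and the z axis of face, either way round below 0.05 rad and x of sharpener_mid in the frame of tray_mid between -0.058 and 0.058 m and y of sharpener_mid in the frame of tray_mid between -0.068 and 0.068 m and z of sharpener_mid in the frame of tray_mid between -0.03 and 0.006 m), for 0.2 s.
At the end, for the whole second after the job is handed in: The tray hangs on both pegs, its base flush on the board (within 3.5 mm in height and 0.05 rad), its centre within 5 mm of the peg line and 29 mm of the board's middle; the sharpener lies inside the tray's walls; both are let go and at rest (all of step 2 and contact force between each of tray, sharpener and the fingers below 0.1 N and linear speed of each of tray, sharpener below 0.02 m/s); the robot touches nothing.
It fails at once if a bystander (mug, calculator or notes) is shifted more than 20 mm (distance of any of mug, calculator, notes from where it was at the start of the episode above 0.02 m).
It also fails if it takes over 72 s, if anything falls off the work surface, if the arm or the gripper's body presses on something with over 40 N, if the wrist force passes 120 N, or if a joint passes its speed limit or range.

## Working session

There is one attempt and no reset: what is moved stays moved. The work goes in short steps, Python scripts to look and compute and a tool call to move; the robot and the scene stay as the last step left them, time stands still between calls to the robot, and variables do not carry over. Pictures are saved under pics/ and viewed, and the job is handed in when it is done.

Besides the shell and the picture viewer there is one more tool, called as name(argument=value, ...) on one line, values as JSON. step_arm: Moves the arm, as the interface text tells. Its arguments: {"type":"object","properties":{"moves":{"type":"array","items":{"type":"array","items":{"type":"array","items":{"type":"number"}}}},"fingers":{"type":"number"},"squeeze":{"type":"number"}},"required":["moves"]}

```bash
ls; mkdir -p pics
python3 - <<'E'
from cell import sensors, eyes, job
import cv2,numpy as np
s=sensors.read_state(); print({k:np.round(v,3).tolist() for k,v in s.items()})
for n in ("scene","side","wrist"):
    p,d=eyes.capture(n); c=eyes.camera_params(n)
    np.savez(f"pics/{n}0.npz",p=p,d=d,K=c["camera_matrix"],D=c["D"],T=c["world_from_camera"])
    cv2.imwrite(f"pics/{n}0.png",p[:,:,::-1]); print(n,c)
E
```

```text
pics
{'time_s': 0.0, 'joints': [1.23, 0.359, 1.511, 0.0, 1.273, -0.115], 'dq': [0.0, -0.001, -0.001, -0.003, 0.001, -0.0], 'effort': [-0.001, -51.538, -27.072, 0.067, 0.035, -0.0], 'eef_pos': [0.134, 0.584, 0.236], 'ee_rot': [[-0.975, 0.224, -0.001], [0.224, 0.975, -0.002], [0.0, -0.002, -1.0]], 'contact_force': [0.003, 0.044, -0.258], 'moment': [-0.039, -0.029, 0.021], 'opening': 1.001}
scene {'camera_matrix': array([[462.51173675,   0.        , 276.53190613],
       [  0.        , 462.51173675, 204.45032322],
       [  0.        ,   0.        ,   1.        ]]), 'D': array([-0.05534517,  0.        ,  0.        ,  0.        ,  0.        ]), 'world_from_camera': array([[ 0.01163108,  0.68347054, -0.72988543,  1.29357784],
       [ 0.99974369, -0.02212734, -0.00478882, -0.13147913],
       [-0.01942344, -0.72964265, -0.68355272,  0.87940058],
       [ 0.        ,  0.        ,  0.        ,  1.        ]])}
side {'camera_matrix': array([[493.92330646,   0.        , 273.94453037],
       [  0.        , 493.92330646, 205.04468037],
       [  0.        ,   0.        ,   1.        ]]), 'D': a
[... 154 characters left out ...]

       [-0.72144084, -0.3636137 ,  0.5893286 , -1.02465613],
       [ 0.01577995, -0.85945694, -0.51096454,  0.82591766],
       [ 0.        ,  0.        ,  0.        ,  1.        ]])}
wrist {'camera_matrix': array([[302.70873523,   0.        , 280.3409221 ],
       [  0.        , 302.70873523, 205.68588485],
       [  0.        ,   0.        ,   1.        ]]), 'D': array([0.0101532, 0.       , 0.       , 0.       , 0.       ]), 'world_from_camera': array([[ 0.2239984 ,  0.93655922,  0.26959514,  0.05975988],
       [ 0.97458704, -0.2146337 , -0.06412863,  0.60102782],
       [-0.00219606,  0.27710864, -0.96083608,  0.38297853],
       [ 0.        ,  0.        ,  0.        ,  1.        ]])}
```

View pics/scene0.png

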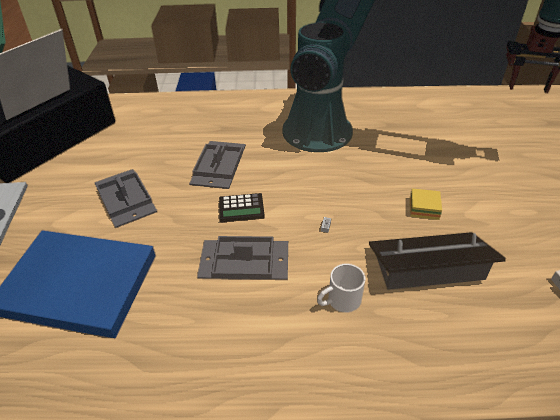

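View pics/side0.png

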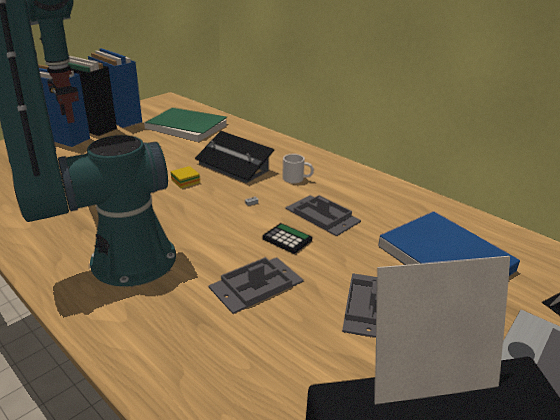

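View pics/wrist0.png

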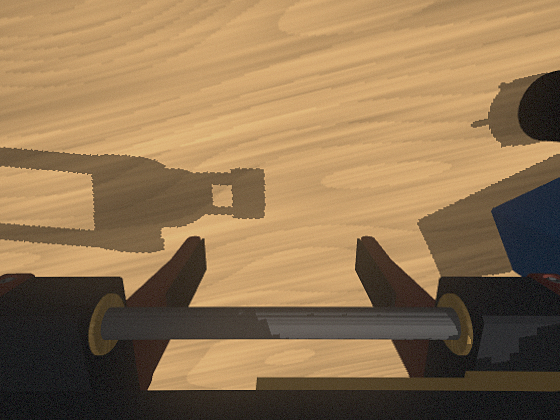

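```bash
cat > h.py <<'E'
import numpy as np, cv2
def load(n):
    z=np.load(f"pics/{n}.npz"); return z
def cap(n,tag):
    from cell import eyes
    p,d=eyes.capture(n); c=eyes.camera_params(n)
    np.savez(f"pics/{tag}.npz",p=p,d=d,K=c["camera_matrix"],D=c["D"],T=c["world_from_camera"])
    cv2.imwrite(f"pics/{tag}.png",p[:,:,::-1]); return load(tag)
def rays(z,uv):
    u=cv2.undistortPoints(np.asarray(uv,float).reshape(-1,1,2),z["K"],z["D"]).reshape(-1,2)
    r=np.c_[u,np.ones(len(u))]@z["T"][:3,:3].T
    return z["T"][:3,3],r
def onplane(z,uv,p0,n):
    o,r=rays(z,uv); n=np.asarray(n,float)
    t=((np.asarray(p0)-o)@n)/(r@n); return o+t[:,None]*r
def atz(z,uv,h): return onplane(z,uv,[0,0,h],[0,0,1])
def cloud(z):
    d=z["d"]; H,W=d.shape
    uv=np.stack(np.meshgrid(np.arange(W),np.arange(H)),-1).reshape(-1,2)
    o,r=rays(z,uv); return (o+r*d.reshape(-1,1)).reshape(H,W,3)
def proj(z,P):
    T=np.linalg.inv(z["T"]); 
    return cv2.projectPoints(np.asarray(P,float).reshape(-1,3),cv2.Rodrigues(T[:3,:3])[0],T[:3,3],z["K"],z["D"])[0].reshape(-1,2)
def crop(z,x0,y0,x1,y1,f,name):
    cv2.imwrite(f"pics/{name}.png",cv2.resize(np.ascontiguousarray(z["p"][y0:y1,x0:x1,::-1]),None,fx=f,fy=f,interpolation=cv2.INTER_CUBIC))
E
python3 - <<'E'
from h import *
z=load("scene0"); C=cloud(z)
for n,(u,v) in dict(t1=(126,197),t2=(218,164),t3=(243,258),mug=(345,275),sh=(326,223),notes=(425,200),calc=(240,205),face=(437,252),desk=(300,330)).items():
    print(n,atz(z,[(u,v)],0)[0].round(3),C[v,u].round(3),z["d"][v,u])
crop(z,185,225,305,290,6,"c_tray"); crop(z,355,220,520,300,4.5,"c_stand"); crop(z,305,205,350,245,10,"c_sh")
E
```

```text
t1 [ 0.309 -0.57   0.   ] [ 0.334 -0.559  0.022] 1.289043
t2 [ 0.166 -0.316  0.   ] [ 0.187 -0.313  0.016] 1.3982476
t3 [ 0.546 -0.223  0.   ] [ 0.556 -0.222  0.012] 1.1316509
mug [0.606 0.023 0.   ] [0.638 0.016 0.041] 1.0509917
sh [ 0.431 -0.007  0.   ] [ 0.451 -0.01   0.02 ] 1.2020854
notes [ 0.35   0.278 -0.   ] [0.392 0.26  0.039] 1.2310904
calc [ 0.354 -0.239  0.   ] [ 0.373 -0.237  0.019] 1.2606125
face [0.541 0.262 0.   ] [0.597 0.233 0.065] 1.0634968
desk [ 0.753 -0.092  0.   ] [ 0.754 -0.092  0.002] 0.99351335
```

View pics/c_tray.png

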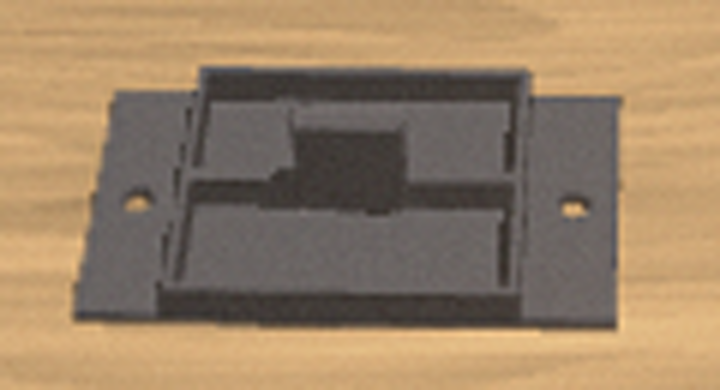

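View pics/c_stand.png

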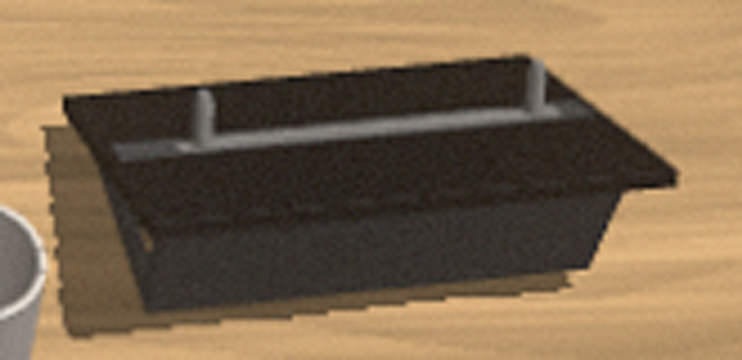

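View pics/c_sh.png

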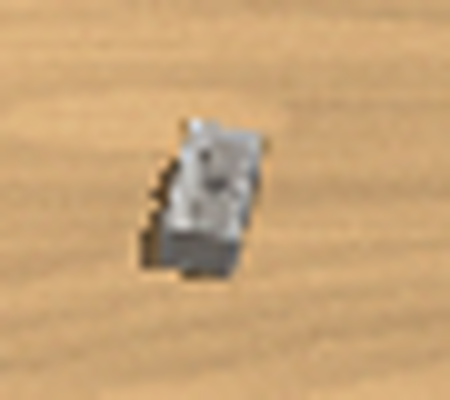

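Run:
```python
from h import *
z=load("scene0"); s=load("side0")
f=lambda a,b:(355+a/4.5-.4,220+b/4.5-.4)
lo=[f(65,97),f(527,57)]; up=[f(152,226),f(677,174)]
L=atz(z,lo,.058-.0338); U=atz(z,up,.058+.0338)
print(L,U,np.linalg.norm(L[1]-L[0]),np.linalg.norm(U[1]-U[0]),np.linalg.norm(U-L,axis=1))
# cloud plane fit
C=cloud(z); p=z["p"].astype(int)
m=np.zeros(p.shape[:2],bool); poly=np.array([lo[0],lo[1],up[1],up[0]],np.int32)
mm=np.zeros(p.shape[:2],np.uint8); cv2.fillPoly(mm,[poly],1); m=(cv2.erode(mm,np.ones((5,5)))>0)&(p.max(2)<60)
X=C[m]; 
for _ in range(3):
    c=X.mean(0); n=np.linalg.svd(X-c,full_matrices=False)[2][2]; r=(X-c)@n; X=X[abs(r)<.005]
n*=np.sign(n[2]); print("plane",c,n,np.degrees(np.arccos(n[2])),np.degrees(np.arctan2(n[1],n[0])),len(X))
crop(s,185,120,325,200,5.5,"s_stand"); crop(s,275,185,370,245,8,"s_tray"); crop(s,235,190,270,212,16,"s_sh")
```

```text
[[0.52135056 0.09099604 0.0242    ]
 [0.49968763 0.35658343 0.0242    ]] [[0.66692803 0.10215394 0.0918    ]
 [0.64351469 0.36758435 0.0918    ]] 0.2664694049546325 0.2664610447518815 [0.16089455 0.15930162]
plane [0.59378474 0.25710819 0.06549728] [-0.44087094 -0.0415808   0.89660686] 26.284422809166095 -174.61207876069054 349
```

View pics/s_stand.png

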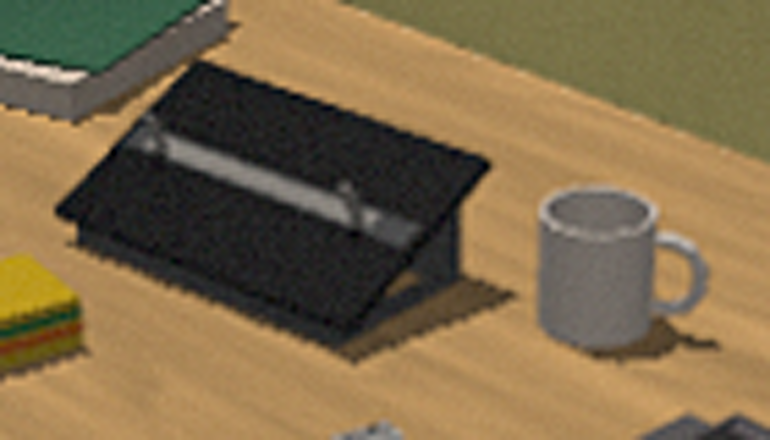

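View pics/s_tray.png

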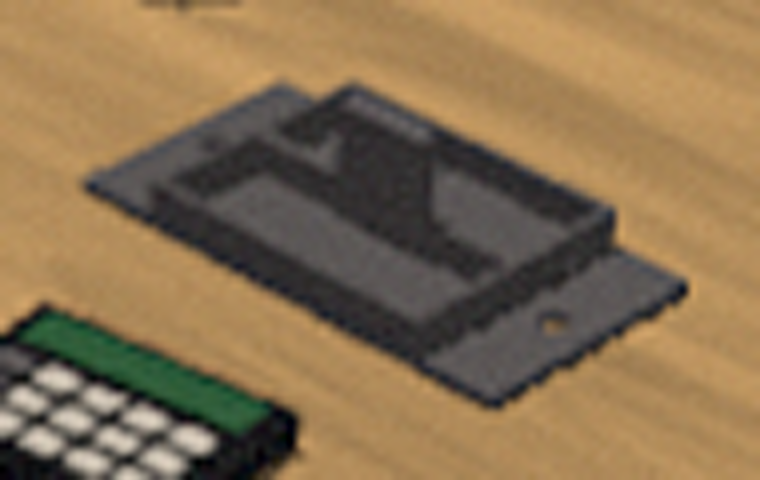

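```bash
cat >> h.py <<'E'
def face(yaw,c):
    a=np.radians(25); cy,sy=np.cos(yaw),np.sin(yaw)
    x=np.array([cy*np.cos(a),sy*np.cos(a),np.sin(a)]); y=np.array([-sy,cy,0]); zz=np.cross(x,y)
    return np.c_[x,y,zz],np.array(c)
E
python3 - <<'E'
from h import *
z=load("scene0"); s=load("side0")
R,c=face(np.radians(4.85),[.583,.2293,.058])
f=lambda a,b:(355+(a+.5)/4.5-.5,220+(b+.5)/4.5-.5)
g=lambda a,b:(185+(a+.5)/5.5-.5,120+(b+.5)/5.5-.5)
def fr(P): return (P-c)@R
print("scene tips",fr(onplane(z,[f(206,92),f(537,61)],c+.029*R[:,2],R[:,2]))*1e3)
print("scene base",fr(onplane(z,[f(203,146),f(537,113)],c,R[:,2]))*1e3)
print("side tips",fr(onplane(s,[g(346,184),g(152,120)],c+.029*R[:,2],R[:,2]))*1e3)
print("side corners",fr(onplane(s,[g(58,212),g(345,330),g(490,162),g(200,62)],c,R[:,2]))*1e3)
# tray
f=lambda a,b:(185+(a+.5)/6-.5,225+(b+.5)/6-.5)
g=lambda a,b:(275+(a+.5)/8-.5,185+(b+.5)/8-.5)
H=atz(z,[f(137,200),f(574,206)],.003); print("holes scene",H,np.linalg.norm(H[1]-H[0]),H.mean(0))
B=atz(z,[f(115,91),f(621,99),f(617,325),f(76,316)],.006);print(B,B.mean(0))
H=atz(s,[f(0,0)],.003)
H=atz(s,[g(554,322),g(216,145)],.003); print("holes side",H,np.linalg.norm(H[1]-H[0]),H.mean(0))
f=lambda a,b:(305+(a+.5)/10-.5,205+(b+.5)/10-.5)
S=atz(z,[f(192,118),f(268,132),f(238,242),f(163,228)],.016);print("sharp",S,S.mean(0),np.linalg.norm(np.diff(S,axis=0),axis=1))
E
```

```text
scene tips [[ -5.63557037 -78.78557917  29.        ]
 [ -7.24390946 101.08963211  29.        ]]
scene base [[-2.68717612e+00 -8.05557014e+01  8.94808849e-14]
 [-5.30950603e+00  1.02503702e+02  4.26453153e-14]]
side tips [[  2.59009966 -81.77038898  29.        ]
 [ -2.67682175  91.32723028  29.        ]]
side corners [[-8.09420381e+01  1.27457283e+02  4.79471372e-14]
 [-8.21005316e+01 -1.37366677e+02  1.48725156e-13]
 [ 7.66162702e+01 -1.37563216e+02 -2.32274820e-14]
 [ 7.62576461e+01  1.27093669e+02 -1.14058316e-17]]
holes scene [[ 0.54625967 -0.31135594  0.003     ]
 [ 0.5543327  -0.13074303  0.003     ]] 0.18079323922474266 [ 0.55029619 -0.22104949  0.003     ]
[[ 0.48756412 -0.32610651  0.006     ]
 [ 0.49836452 -0.10977337  0.006     ]
 [ 0.61824649 -0.11489834  0.006     ]
 [ 0.60841218 -0.3293186   0.006     ]] [ 0.55314683 -0.22002421  0.006     ]
holes side [[ 0.5533033  -0.3089812   0.003     ]
 [ 0.56194176 -0.12898858  0.003     ]] 0.18019979106705206 [ 0.55762253 -0.21898489  0.003     ]
sharp [[ 0.42186477 -0.01285404  0.016     ]
 [ 0.42775761  0.00674749  0.016     ]
 [ 0.46768412 -0.00490738  0.016     ]
 [ 0.46207231 -0.02382076  0.016     ]] [ 0.4448447  -0.00870867  0.016     ] [0.02046816 0.04159282 0.01972837]
```

```bash
cat >> h.py <<'E'
def to(x,y,z,yaw=None):
    """yaw: world yaw (deg) of tool y relative to world +y"""
    from cell import sensors
    s=sensors.read_state(); R=np.array(s["ee_rot"]); p=np.array(s["eef_pos"])
    d=R.T@(np.array([x,y,z])-p)*1e3
    cur=np.degrees(np.arctan2(-R[0,1],R[1,1]))
    t=0 if yaw is None else -(yaw-cur)
    print("t",s["time_s"],"pos",p.round(4),"yaw",cur.round(2),"tilt",R[:,2].round(4),"F",np.round(s["contact_force"],2),"op",round(s["opening"]*87.8,1))
    print("row",d.round(1),"turn",round(t,2))
E
python3 -c "
from h import *
to(.62,.24,.25,4.85)"
```

```text
t 0.15 pos [0.1342 0.5843 0.236 ] yaw -12.93 tilt [-5.0e-04 -1.4e-03 -1.0e+00] F [-0.36  0.83  0.05] op 87.6
row [-550.6 -226.8  -13.7] turn -17.78
```

step_arm(moves=[[[-551, -227, -14, -18], [-551, -227, -14, -18], [-551, -227, -14, -18], [-551, -227, -14, -18], [-551, -227, -14, -18], [-551, -227, -14, -18], [-551, -227, -14, -18], [-551, -227, -14, -18]]])

```text
time_s: 0.95
eef_pos: [0.4569, 0.3556, 0.2458]
ee_rot: [[-0.996, -0.088, -0.0], [-0.088, 0.996, -0.0], [0.0, -0.0, -1.0]]
contact_force: [0.6, -0.6, 0.1]
opening: 1.0
```

```bash
python3 -c "
from h import *
to(.62,.24,.25,4.85)"
```

```text
t 0.95 pos [0.4569 0.3556 0.2458] yaw 5.06 tilt [-3.e-04 -1.e-04 -1.e+00] F [ 0.59 -0.61  0.07] op 87.8
row [-152.3 -129.5   -4.2] turn 0.21
```

step_arm(moves=[[[-148, -126, -4, 0], [-148, -126, -4, 0], [-148, -126, -4, 0], [-148, -126, -4, 0], [-148, -126, -4, 0], [-148, -126, -4, 0], [-148, -126, -4, 0], [-148, -126, -4, 0]]])

```text
time_s: 1.75
eef_pos: [0.6128, 0.2457, 0.2499]
ee_rot: [[-0.996, -0.09, -0.001], [-0.09, 0.996, -0.0], [0.001, 0.0, -1.0]]
contact_force: [-0.1, -0.6, -0.9]
opening: 1.002
```

```bash
python3 -c "
from h import *
to(.62,.24,.25,4.85); z=cap('wrist','w1'); print(z['T'].round(4))"
```

```text
t 1.75 pos [0.6128 0.2457 0.2499] yaw 5.15 tilt [-9.e-04 -0.e+00 -1.e+00] F [-0.06 -0.61 -0.87] op 88.0
row [-6.7 -6.3 -0.2] turn 0.3
[[-8.980e-02  9.571e-01  2.755e-01  5.369e-01]
 [ 9.960e-01  8.650e-02  2.420e-02  2.384e-01]
 [-6.000e-04  2.765e-01 -9.610e-01  3.970e-01]
 [ 0.000e+00  0.000e+00  0.000e+00  1.000e+00]]
```

View pics/w1.png

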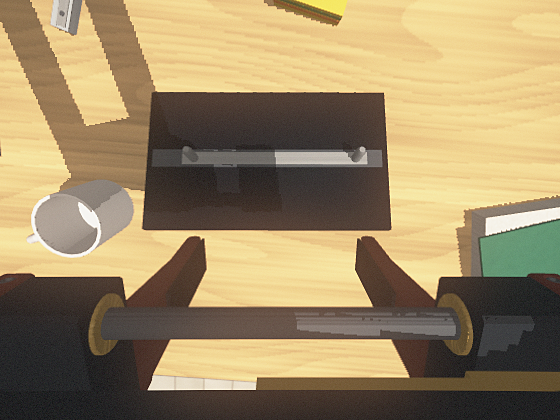

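Run:
```python
from h import *
z=load("w1"); crop(z,130,85,410,240,2.8,"w1c")
p=z["p"].astype(int)
m=((p.max(2)<75)).astype(np.uint8); m[236:]=0
m=cv2.morphologyEx(m,cv2.MORPH_CLOSE,np.ones((25,25)))
cs=max(cv2.findContours(m,0,2)[0],key=cv2.contourArea); print(cv2.boundingRect(cs),cv2.minAreaRect(cs),cv2.approxPolyDP(cs,4,True).reshape(-1,2))
```

```text
(143, 92, 248, 138) ((266.4999694824219, 160.49996948242188), (246.99996948242188, 136.99996948242188), -0.0) [[152  93]
 [144 229]
 [390 228]
 [383  93]]
```

View pics/w1c.png

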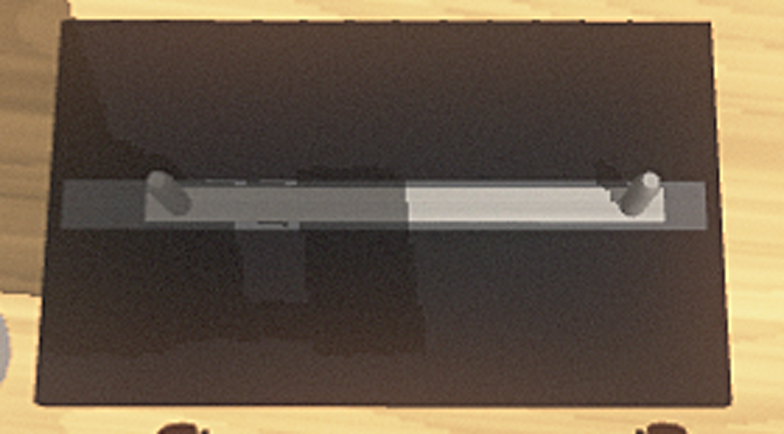

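Run:
```python
from h import *
z=load("w1")
f=lambda a,b:(130+(a+.5)/2.8-.5,85+(b+.5)/2.8-.5)
L=atz(z,[f(63,21),f(711,22)],.0242);U=atz(z,[f(37,403),f(731,404)],.0918)
print(L,U,[np.linalg.norm(a[1]-a[0]) for a in(L,U)],np.linalg.norm(U-L,axis=1))
yaw=np.mean([np.arctan2(-(a[1]-a[0])[0],(a[1]-a[0])[1]) for a in (L,U)]); c=(L.sum(0)+U.sum(0))/4
print(np.degrees(yaw),c)
R,c=face(yaw,[c[0],c[1],.058])
T=onplane(z,[f(155,179),f(651,180)],c+.030*R[:,2],R[:,2]); B=onplane(z,[f(182,208),f(632,208)],c,R[:,2])
print("tips",((T-c)@R)*1e3,T,T.mean(0)); print("base",((B-c)@R)*1e3)
```

```text
[[0.52134895 0.0883587  0.0242    ]
 [0.49768124 0.35432749 0.0242    ]] [[0.66303508 0.1019041  0.0918    ]
 [0.63955715 0.36623522 0.0918    ]] [np.float64(0.2670197673224594), np.float64(0.26537171999708076)] [0.15756965 0.15760815]
5.080436970039305 [0.58040561 0.22770638 0.058     ]
tips [[-1.84631578e-01 -8.24202366e+01  3.00000000e+01]
 [-7.85928517e-02  9.75203555e+01  3.00000000e+01]] [[0.57490885 0.14447238 0.0851112 ]
 [0.55907008 0.32371456 0.08515602]] [0.56698947 0.23409347 0.08513361]
base [[ 1.13157440e+00 -8.09708855e+01 -2.80610132e-14]
 [ 8.66403826e-01  9.79501289e+01 -1.87502221e-14]]
```

```bash
python3 -c "
from h import *
to(.60,-.22,.25,-2.6)"
```

```text
t 1.8 pos [0.6129 0.2458 0.25  ] yaw 5.16 tilt [-5.e-04 -0.e+00 -1.e+00] F [0.37 0.73 0.24] op 88.2
row [  54.8 -462.7   -0. ] turn 7.76
```

step_arm(moves=[[[55, -463, 0, 8], [55, -463, 0, 8], [55, -463, 0, 8], [55, -463, 0, 8], [55, -463, 0, 8], [55, -463, 0, 8], [55, -463, 0, 8], [55, -463, 0, 8]]])

```text
time_s: 2.6
eef_pos: [0.6018, -0.1559, 0.2504]
ee_rot: [[-0.999, 0.05, 0.001], [0.05, 0.999, -0.0], [-0.001, -0.0, -1.0]]
contact_force: [0.7, 0.6, 1.1]
opening: 0.998
```

```bash
python3 -c "
from h import *
to(.60,-.22,.25,-2.6)"
```

```text
t 2.6 pos [ 0.6018 -0.1559  0.2504] yaw -2.85 tilt [ 5.e-04 -1.e-04 -1.e+00] F [0.69 0.58 1.08] op 87.6
row [ -1.4 -64.2   0.4] turn -0.25
```

step_arm(moves=[[[-1, -62, 0, 0], [-1, -62, 0, 0], [-1, -62, 0, 0], [-1, -62, 0, 0], [-1, -62, 0, 0], [-1, -62, 0, 0], [-1, -62, 0, 0], [-1, -62, 0, 0]]])

```text
time_s: 3.4
eef_pos: [0.6002, -0.2162, 0.25]
ee_rot: [[-0.999, 0.05, -0.0], [0.05, 0.999, -0.0], [0.0, -0.0, -1.0]]
contact_force: [0.0, 0.5, 1.0]
opening: 0.999
```

```bash
python3 -c "
from h import *
to(.60,-.22,.25,-2.6); z=cap('wrist','w2'); to(.6,-.22,.25,-2.6);crop(z,130,80,410,240,2.8,'w2c')"
```

```text
t 3.4 pos [ 0.6002 -0.2162  0.25  ] yaw -2.87 tilt [-0.e+00 -1.e-04 -1.e+00] F [0.03 0.45 1.04] op 87.8
row [-0.  -3.8  0. ] turn -0.27
t 3.45 pos [ 0.6001 -0.2165  0.25  ] yaw -2.89 tilt [ 0.e+00 -1.e-04 -1.e+00] F [ 0.65 -0.23  0.09] op 87.6
row [-0.  -3.5  0. ] turn -0.29
```

View pics/w2c.png

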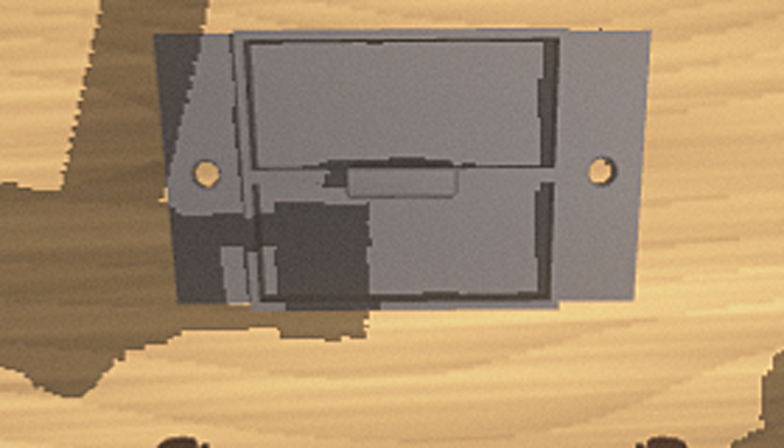

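View pics/w2.png

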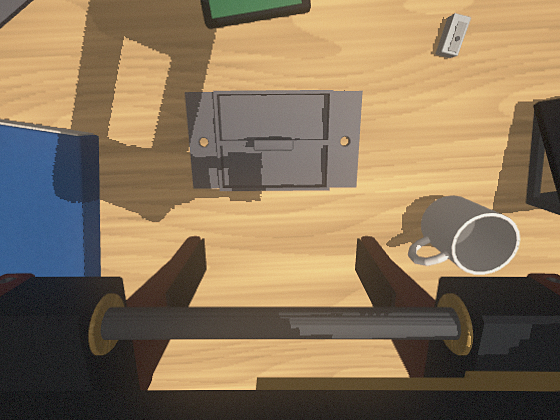

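Run:
```python
from h import *
z=load("w2")
f=lambda a,b:(130+(a+.5)/2.8-.5,80+(b+.5)/2.8-.5)
H=atz(z,[f(206,173),f(602.5,171)],.005); F=atz(z,[f(347,169),f(459,167),f(459,195.5),f(348.5,197.5)],.058)
d=H[1]-H[0]; print(H,np.linalg.norm(d),np.degrees(np.arctan2(-d[0],d[1])),H.mean(0)); print(F,F.mean(0),np.linalg.norm(np.diff(F,axis=0),axis=1))
s=z; S=atz(z,[(447+.0,14),(470,15),(461,55),(438,54)],.016); print(S,S.mean(0),np.linalg.norm(np.diff(S,axis=0),axis=1))
crop(z,425,0,485,70,8,"w2s")
to(H.mean(0)[0],H.mean(0)[1],.043,-2.5)
```

```text
[[ 0.54712294 -0.31257723  0.005     ]
 [ 0.5552912  -0.13314712  0.005     ]] 0.17961594247442433 -2.60649666849904 [ 0.55120707 -0.22286217  0.005     ]
[[ 0.54519457 -0.24383896  0.058     ]
 [ 0.54663974 -0.20001288  0.058     ]
 [ 0.55764046 -0.20043392  0.058     ]
 [ 0.55621939 -0.24407759  0.058     ]] [ 0.55142354 -0.22209084  0.058     ] [0.0438499  0.01100878 0.0436668 ]
[[ 0.42352958 -0.02471557  0.016     ]
 [ 0.42593892  0.00051607  0.016     ]
 [ 0.46555735 -0.00448847  0.016     ]
 [ 0.46306708 -0.03060171  0.016     ]] [ 0.44452323 -0.01482242  0.016     ] [0.02534642 0.03993326 0.02623171]
t 3.45 pos [ 0.6001 -0.2165  0.25  ] yaw -2.89 tilt [ 0.e+00 -1.e-04 -1.e+00] F [ 0.65 -0.23  0.09] op 87.6
row [ 48.6  -8.8 207. ] turn -0.39
```

View pics/w2s.png

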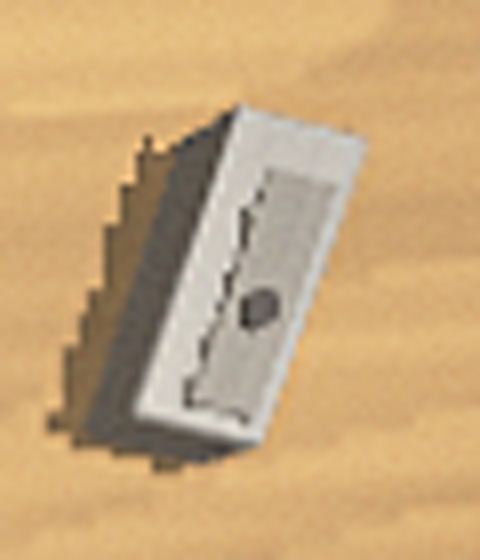

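step_arm(moves=[[[49, -9, 10, 0], [49, -9, 50, 0], [49, -9, 90, 0], [49, -9, 130, 0], [49, -9, 165, 0], [49, -9, 190, 0], [49, -9, 207, 0], [49, -9, 207, 0]]], fingers=70)

```text
time_s: 4.25
eef_pos: [0.5489, -0.2226, 0.0406]
ee_rot: [[-0.999, 0.051, -0.004], [0.051, 0.999, 0.002], [0.004, 0.002, -1.0]]
contact_force: [-0.5, 0.2, -0.0]
opening: 0.8
```

```bash
python3 -c "
from h import *
to(.5513,-.2225,.043,-2.6)"
```

```text
t 4.25 pos [ 0.5489 -0.2226  0.0406] yaw -2.94 tilt [-0.0043  0.0022 -1.    ] F [-0.48  0.2  -0.03] op 70.2
row [-2.4  0.2 -2.5] turn -0.34
```

step_arm(moves=[[[0, 0, 0, 0], [0, 0, 0, 0], [0, 0, 0, 0], [0, 0, 0, 0], [0, 0, 0, 0], [0, 0, 0, 0], [0, 0, 0, 0], [0, 0, 0, 0]]], fingers=38, squeeze=20)

```text
time_s: 5.05
eef_pos: [0.5514, -0.2235, 0.0442]
ee_rot: [[-0.999, 0.051, 0.002], [0.051, 0.999, -0.0], [-0.002, -0.0, -1.0]]
contact_force: [-0.2, 2.3, 6.4]
opening: 0.501
```

```bash
python3 -c "
from h import *
to(.5513,-.2225,.043,-2.6); z=cap('side','s3'); crop(z,270,140,400,250,5,'s3c')"
```

```text
t 5.05 pos [ 0.5514 -0.2235  0.0442] yaw -2.95 tilt [ 1.7e-03 -4.0e-04 -1.0e+00] F [-0.21  2.35  6.44] op 44.0
row [0.2 1.  1.2] turn -0.35
```

View pics/s3c.png

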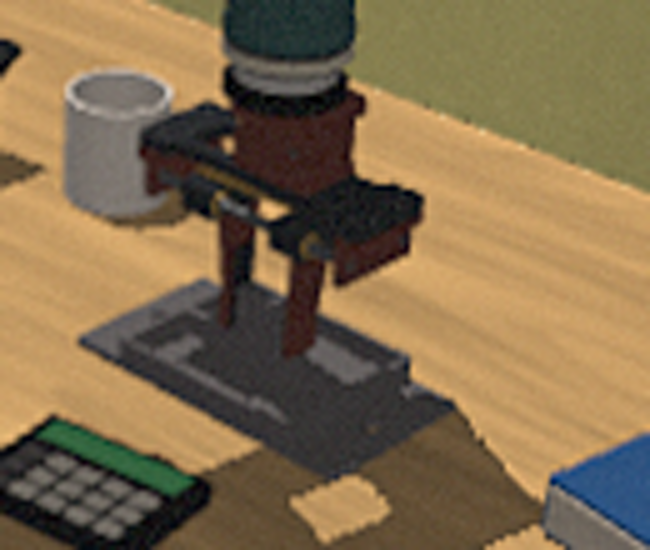

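```bash
python3 -c "
from h import *
to(.5172,.2297,.20,5.08)"
```

```text
t 5.1 pos [ 0.5514 -0.2235  0.0442] yaw -2.94 tilt [ 1.7e-03 -4.0e-04 -1.0e+00] F [0.93 2.85 7.07] op 44.0
row [  57.1  450.8 -156.1] turn -8.02
```

step_arm(moves=[[[0, 0, -15, 0], [0, 0, -40, 0], [0, 0, -75, 0], [0, 0, -110, 0], [0, 15, -135, 0], [2, 40, -150, -1], [4, 75, -156, -2], [6, 115, -156, -3]]])

```text
time_s: 5.9
eef_pos: [0.5509, -0.1083, 0.2002]
ee_rot: [[-1.0, -0.0, 0.002], [-0.0, 1.0, -0.001], [-0.002, -0.001, -1.0]]
contact_force: [1.5, 0.8, -4.2]
opening: 0.497
```

```bash
python3 -c "
from h import *
to(.5172,.2297,.20,5.08); z=cap('wrist','w4')"
```

```text
t 5.9 pos [ 0.5509 -0.1083  0.2002] yaw 0.01 tilt [ 0.0022 -0.0013 -1.    ] F [ 1.48  0.79 -4.17] op 43.7
row [ 3.37e+01  3.38e+02 -3.00e-01] turn -5.07
```

View pics/w4.png

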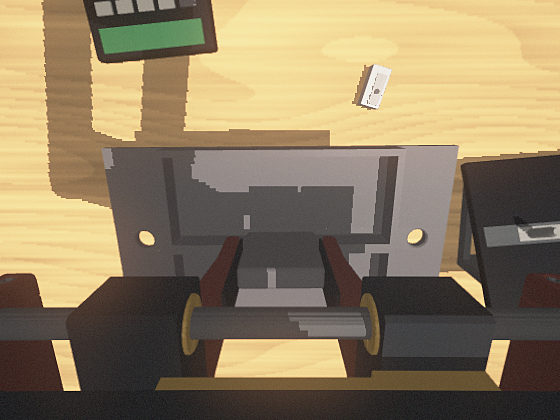

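```bash
cat >> h.py <<'E'
def trayfit(z,holes,boxes):
    from cell import sensors
    C=cloud(z); X=np.concatenate([C[b:d,a:c].reshape(-1,3) for a,b,c,d in boxes]); X=X[z_ok(X)]
    for _ in range(4):
        c=X.mean(0); n=np.linalg.svd(X-c,full_matrices=False)[2][2]; r=(X-c)@n; X=X[abs(r)<max(.002,2*r.std())]
    n*=np.sign(n[2]); H=onplane(z,holes,c,n)
    print("tilt",np.degrees(np.arccos(n[2])),"n",n.round(3),"rms",r.std(),len(X)); d=H[1]-H[0]
    print("holes",H.round(4).tolist(),"dist",np.linalg.norm(d),"yaw",np.degrees(np.arctan2(-d[0],d[1])),"mid",H.mean(0).round(4))
    return H,n
def z_ok(X): return np.isfinite(X).all(1)&(X[:,2]>.02)
E
python3 - <<'E'
from h import *
z=load("w4"); trayfit(z,[(146,238),(417,237)],[(112,155,155,225),(405,155,448,225),(130,250,165,270),(400,250,430,270)])
E
```

```text
tilt 0.29319904994865165 n [ 0.003 -0.004  1.   ] rms 0.000612164442722728 7261
holes [[0.549, -0.1905, 0.1596], [0.5478, -0.0118, 0.1603]] dist 0.1786255736084782 yaw 0.37776113424975816 mid [ 0.5484 -0.1012  0.16  ]
```

step_arm(moves=[[[4, 45, 0, -1], [9, 90, 0, -2], [14, 140, 0, -3], [19, 190, 0, -4], [24, 240, 0, -5], [29, 285, 0, -5], [32, 320, 0, -5], [34, 336, 0, -5]]])

```text
time_s: 6.75
eef_pos: [0.5152, 0.2302, 0.1986]
ee_rot: [[-0.996, -0.091, -0.001], [-0.091, 0.996, 0.0], [0.001, 0.0, -1.0]]
contact_force: [0.1, -0.5, -2.9]
opening: 0.501
```

step_arm(moves=[[[0, 0, 10, 0], [0, 0, 20, 0], [0, 0, 30, 0], [0, 0, 40, 0], [0, 0, 50, 0], [0, 0, 55, 0], [0, 0, 55, 0], [0, 0, 55, 0]]])

```text
time_s: 7.55
eef_pos: [0.5164, 0.2274, 0.1439]
ee_rot: [[-0.996, -0.088, 0.0], [-0.088, 0.996, -0.0], [-0.0, -0.0, -1.0]]
contact_force: [0.8, 0.3, -3.3]
opening: 0.499
```

```bash
python3 -c "
from h import *
to(.5172,.2297,.145,5.08); z=cap('wrist','w5');z=cap('side','s5');crop(z,170,80,330,190,4.5,'s5c')"
```

```text
t 7.55 pos [0.5164 0.2274 0.1439] yaw 5.05 tilt [ 1.e-04 -1.e-04 -1.e+00] F [ 0.76  0.34 -3.27] op 43.8
row [-1.   2.2 -1.1] turn -0.03
```

View pics/w5.png

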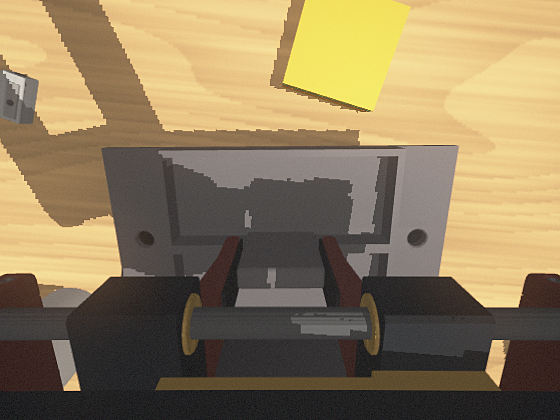

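View pics/s5c.png

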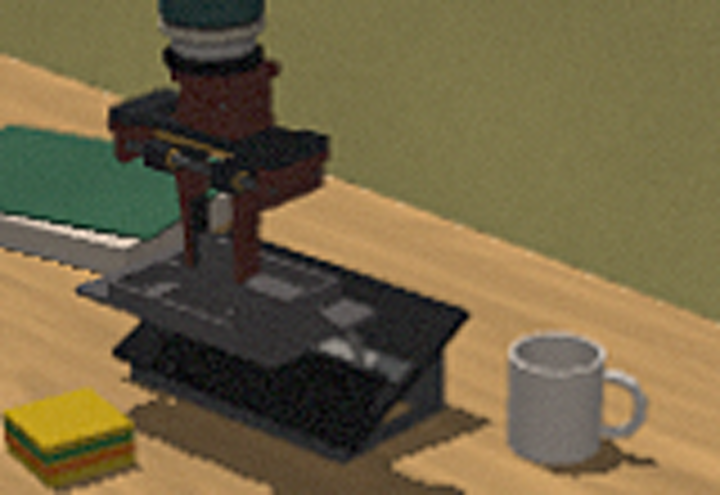

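Run:
```python
from h import *
z=load("w5"); trayfit(z,[(145.5,238),(417.5,237)],[(112,155,155,225),(405,155,448,225),(130,250,165,270),(400,250,430,270)])
```

```text
tilt 0.19250793950430656 n [0.003 0.002 1.   ] rms 0.0006125031665035741 7262
holes [[0.5239, 0.1384, 0.105], [0.5075, 0.317, 0.1047]] dist 0.17929869363032047 yaw 5.252825529338651 mid [0.5157 0.2277 0.1049]
```

step_arm(moves=[[[-1, 2, 6, 0], [-1, 2, 11, 0], [-1, 2, 15, 0], [-1, 2, 19, 0], [-1, 2, 22, 0], [-1, 2, 24, 0], [-1, 2, 25, 0], [-1, 2, 25, 0]]])

```text
time_s: 8.45
eef_pos: [0.5137, 0.2295, 0.1184]
ee_rot: [[-0.996, -0.088, -0.006], [-0.088, 0.996, -0.001], [0.006, -0.0, -1.0]]
contact_force: [-7.2, 0.7, 3.6]
opening: 0.498
```

Run:
```python
from h import *
to(.5172,.2297,.112,5.08)
z=cap('wrist','w6');z=cap('side','s6');crop(z,170,80,330,190,4.5,'s6c')
to(.5172,.2297,.112,5.08)
```

```text
t 8.45 pos [0.5137 0.2295 0.1184] yaw 5.07 tilt [-5.9e-03 -7.0e-04 -1.0e+00] F [-7.21  0.7   3.56] op 43.7
row [-3.5 -0.1  6.4] turn -0.01
t 8.55 pos [0.5141 0.2295 0.1185] yaw 5.07 tilt [-5.2e-03 -7.0e-04 -1.0e+00] F [-6.45  0.44  3.23] op 43.9
row [-3.2 -0.1  6.5] turn -0.01
```

View pics/s6c.png

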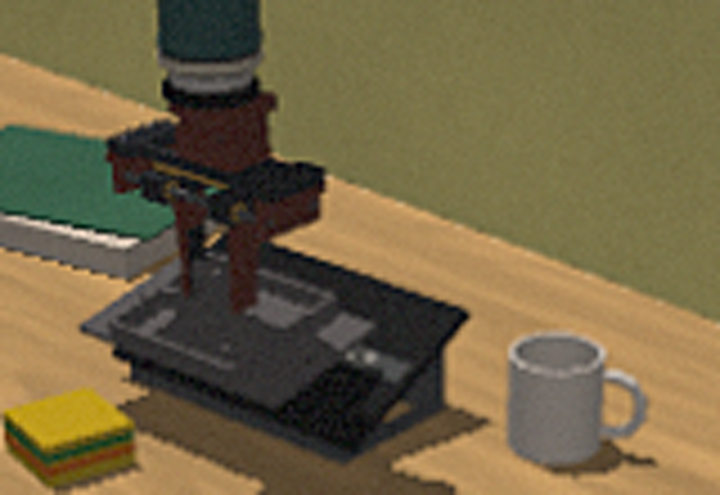

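View pics/w6.png

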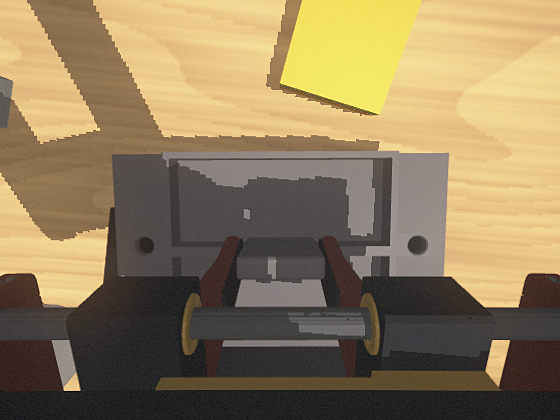

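Run:
```python
from h import *
z=load("w6"); trayfit(z,[(145.5,244),(417,244)],[(118,162,155,230),(405,162,442,230),(130,258,165,272),(400,258,430,272)])
```

```text
tilt 10.823074724750184 n [-0.187 -0.016  0.982] rms 0.0006326003444363143 5915
holes [[0.5246, 0.1408, 0.0807], [0.5089, 0.3187, 0.0806]] dist 0.1785677931163792 yaw 5.071437036786539 mid [0.5167 0.2298 0.0807]
```

step_arm(moves=[[[0, 0, 2, 0], [0, 0, 4, 0], [0, 0, 6, 0], [0, 0, 8, 0], [0, 0, 10, 0], [0, 0, 11, 0], [0, 0, 11, 0], [0, 0, 11, 0]]])

```text
time_s: 9.35
eef_pos: [0.5135, 0.2294, 0.1072]
ee_rot: [[-0.996, -0.088, -0.006], [-0.088, 0.996, -0.001], [0.006, -0.0, -1.0]]
contact_force: [-8.4, 0.6, 2.5]
opening: 0.501
```

Run:
```python
from h import *
to(.5172,.2297,.112,5.08)
z=cap('wrist','w7')
trayfit(z,[(145.5,247),(416.5,247)],[(122,175,155,230),(405,175,438,230),(130,262,165,272),(400,262,430,272)])
to(.5172,.2297,.112,5.08)
```

```text
t 9.35 pos [0.5135 0.2294 0.1072] yaw 5.07 tilt [-6.4e-03 -8.0e-04 -1.0e+00] F [-8.41  0.63  2.53] op 44.0
row [-3.7 -0.1 -4.8] turn -0.01
tilt 20.976222119755647 n [-0.357 -0.031  0.934] rms 0.0006387870356090908 4234
holes [[0.5254, 0.1415, 0.0714], [0.5097, 0.3177, 0.0713]] dist 0.17685424301142524 yaw 5.066975052217989 mid [0.5176 0.2296 0.0714]
t 9.4 pos [0.5135 0.2294 0.1072] yaw 5.06 tilt [-6.4e-03 -8.0e-04 -1.0e+00] F [-8.25  0.7   2.76] op 44.2
row [-3.7 -0.1 -4.8] turn -0.02
```

View pics/w7.png

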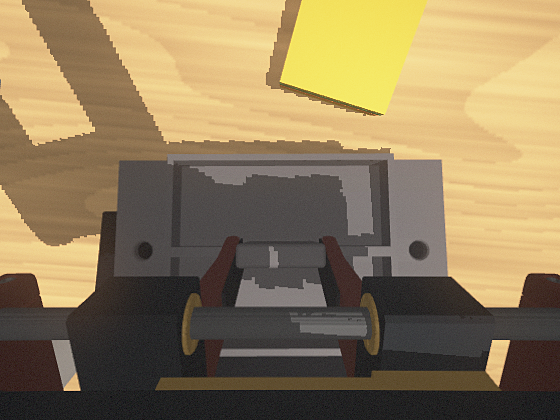

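step_arm(moves=[[[0, 0, 2, 0], [0, 0, 4, 0], [0, 0, 4.5, 0], [0, 0, 4.5, 0], [0, 0, 3, 0], [0, 0, 0, 0], [0, 0, -10, 0], [0, 0, -12, 0]]])

```text
time_s: 10.2
eef_pos: [0.5183, 0.2299, 0.1213]
ee_rot: [[-0.996, -0.088, 0.003], [-0.088, 0.996, 0.001], [-0.003, 0.0, -1.0]]
contact_force: [1.1, 0.3, -3.6]
opening: 0.503
```

step_arm(moves=[[[0, 0, -8, 0], [0, 0, -8, 0], [0, 0, -8, 0], [0, 0, -8, 0], [0, 0, -8, 0], [0, 0, -8, 0], [0, 0, -8, 0], [0, 0, -8, 0]]])

```text
time_s: 11.0
eef_pos: [0.5169, 0.2296, 0.1278]
ee_rot: [[-0.996, -0.088, -0.0], [-0.088, 0.996, -0.0], [0.0, -0.0, -1.0]]
contact_force: [-0.3, -0.4, -3.4]
opening: 0.497
```

Run:
```python
from h import *
to(.5172,.2297,.112,5.08)
z=cap('wrist','w8'); crop(z,90,140,470,290,2,'w8c')
trayfit(z,[(145.5,250),(417.5,250)],[(122,175,155,230),(405,175,438,230),(130,262,165,272),(400,262,430,272)])
to(.5172,.2297,.112,5.08)
```

```text
t 11.0 pos [0.5169 0.2296 0.1278] yaw 5.06 tilt [-2.e-04 -2.e-04 -1.e+00] F [-0.33 -0.41 -3.45] op 43.6
row [-0.3  0.1 15.8] turn -0.02
tilt 25.184321656627976 n [-0.424 -0.037  0.905] rms 0.0006369363218968299 4231
holes [[0.5306, 0.1422, 0.0933], [0.515, 0.3183, 0.0932]] dist 0.17679570498605046 yaw 5.0586090949545355 mid [0.5228 0.2303 0.0933]
t 11.05 pos [0.517  0.2296 0.1278] yaw 5.07 tilt [-2.e-04 -2.e-04 -1.e+00] F [ 0.91  0.82 -2.7 ] op 44.1
row [-0.2  0.1 15.8] turn -0.01
```

View pics/w8c.png

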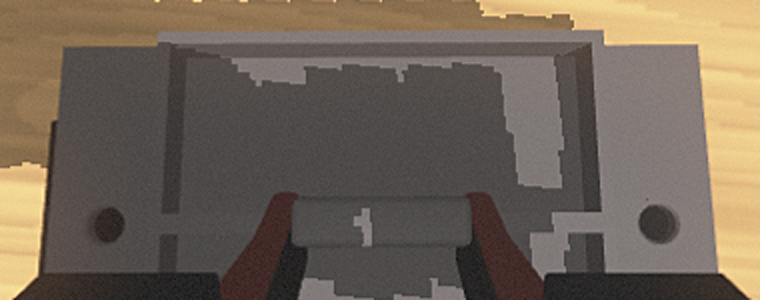

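Run:
```python
from h import *
z=load("w8"); p=z["p"].astype(int).sum(2)
H=[]
for (u,v) in ((144,252),(420,252)):
    w=p[v-14:v+15,u-16:u+17]; t=(np.median(w)+w.min())/2; m=(w<t).astype(np.uint8)
    n,l,st,ce=cv2.connectedComponentsWithStats(m); k=1+np.argmax(st[1:,4]); print(st[k],ce[k]); H.append((u-16+ce[k][0],v-14+ce[k][1]))
print(H)
H,n=trayfit(z,H,[(122,175,155,230),(405,175,438,230),(130,266,165,272),(400,266,430,272)])
M=np.array([.567,.2341,.0851]) # tips mid, z_f=30
R,c=face(np.radians(5.08),[.5804,.2277,.058])
mid=H.mean(0)-.003*n   # mid of hole at mid thickness... depth
top=H.mean(0); und=top-.006*n
print("und hole centre",und,"to tip in face axes mm",(M-und)@R*1e3)
d=M+R[:,2]*.003-und; print("shift world to 3mm off tip",d*1e3)
```

```text
[  9   6  15  17 194] [16.08247423 14.08762887]
[  5   5  20  19 284] [14.55633803 13.79929577]
[(np.float64(144.08247422680412), np.float64(252.08762886597938)), (np.float64(418.556338028169), np.float64(251.79929577464787))]
tilt 25.18739795576315 n [-0.424 -0.037  0.905] rms 0.000639547212964009 3980
holes [[0.5318, 0.1415, 0.0939], [0.516, 0.319, 0.0937]] dist 0.17821344703068479 yaw 5.11236795451983 mid [0.5239 0.2303 0.0938]
und hole centre [0.52645052 0.23048712 0.08837731] to tip in face axes mm [ 3.55108378e+01  8.16880758e-03 -2.01750865e+01]
shift world to 3mm off tip [39.28660292  3.50061451 -0.55838604]
```

step_arm(moves=[[[0, 0, -20, 0], [-8, 0, -26, 0], [-18, 0, -26, 0], [-27, 0, -24, 0], [-33, 0, -16, 0], [-36, 0, -8, 0], [-38, 0, -2, 0], [-38, 0, -2, 0]]])

```text
time_s: 11.85
eef_pos: [0.5537, 0.2326, 0.1279]
ee_rot: [[-0.996, -0.088, -0.003], [-0.088, 0.996, -0.001], [0.003, -0.001, -1.0]]
contact_force: [0.1, 0.0, -3.9]
opening: 0.497
```

step_arm(moves=[[[0, 0, 0, 0], [0, 0, 0, 0], [0, 0, 0, 0], [0, 0, 0, 0], [0, 0, 0, 0], [0, 0, 0, 0], [0, 0, 0, 0], [0, 0, 0, 0]]])

```text
time_s: 12.65
eef_pos: [0.5549, 0.233, 0.1299]
ee_rot: [[-0.996, -0.088, 0.0], [-0.088, 0.996, -0.0], [-0.0, -0.0, -1.0]]
contact_force: [-0.1, 0.0, -3.0]
opening: 0.503
```

Run:
```python
from h import *
to(.5562,.2331,.1272,5.08)
z=cap('wrist','w9'); crop(z,90,140,470,290,2,'w9c')
z=cap('scene','c9'); crop(z,355,180,520,300,4.5,'c9c')
z=cap('side','s9'); crop(z,170,80,330,190,4.5,'s9c')
```

```text
t 12.65 pos [0.5549 0.233  0.1299] yaw 5.06 tilt [ 0.e+00 -1.e-04 -1.e+00] F [-0.06  0.01 -2.99] op 44.1
row [-1.3  0.   2.7] turn -0.02
```

View pics/w9c.png

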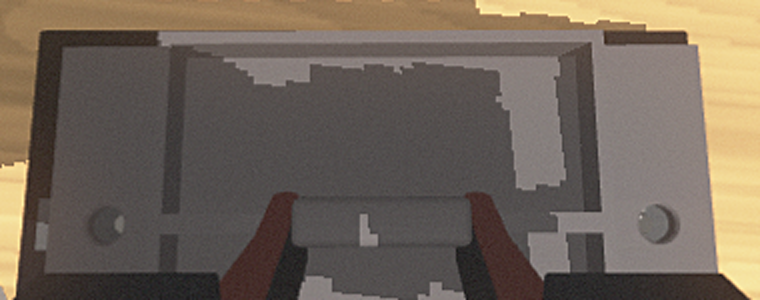

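View pics/c9c.png

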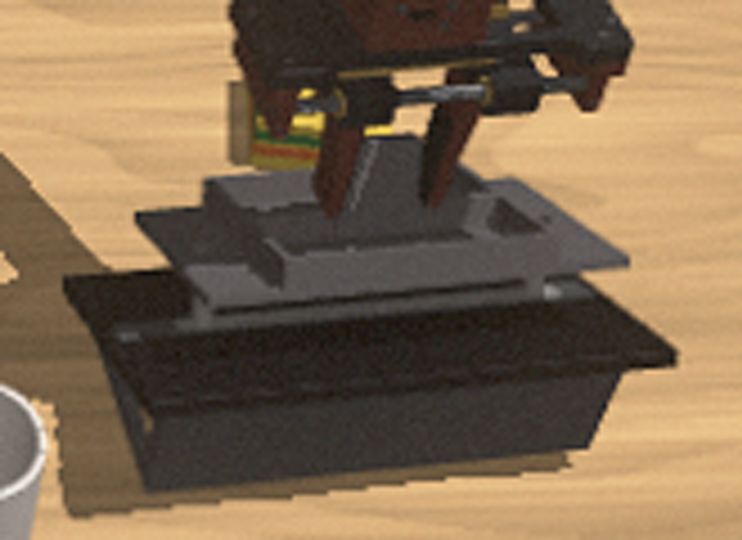

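View pics/s9c.png

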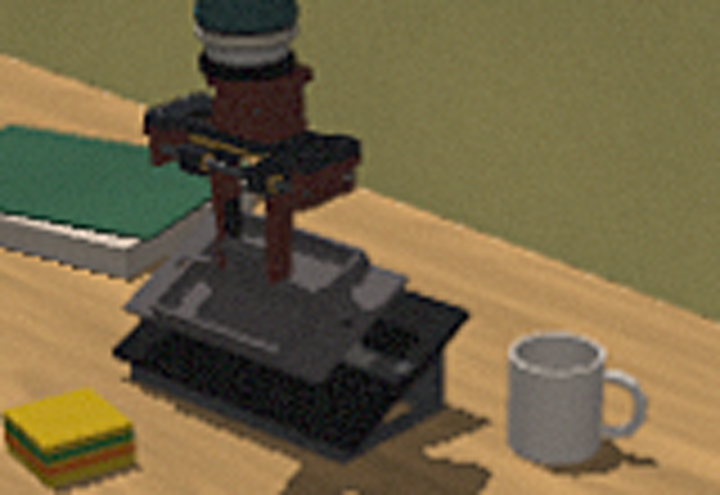

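Run:
```python
from h import *
z=load('w9'); a=z['p'][236:270,126:162,::-1]; b=z['p'][236:270,400:436,::-1]
im=np.hstack([a,b]); im=np.clip(im.astype(float)*1.3,0,255).astype(np.uint8)
cv2.imwrite('pics/w9h.png',cv2.resize(im,None,fx=11,fy=11,interpolation=cv2.INTER_CUBIC))
```

```text
(no output)
```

View pics/w9h.png

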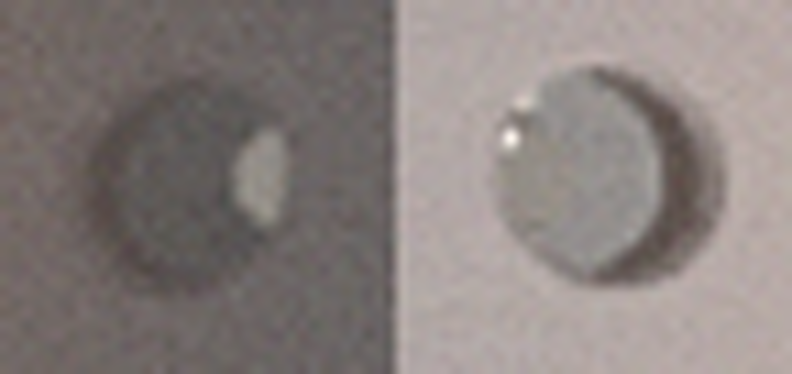

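Run:
```python
from h import *
z=load('w9'); R,c=face(np.radians(5.08),[.5804,.2277,.058])
for zf,x in ((.030,0),(.024,0),(.0,0)):
    P=[c+R@np.array([-.00015,y,zf]) for y in (-.0825,.0975)]
    q=proj(z,P); print(zf,q.round(1).tolist(), "crop",[((q[0]-[126,236]+.5)*11).round(0).tolist(),((q[1]-[400,236]+.5)*11+[396,0]).round(0).tolist()])
H=[(126+190/11-.5,236+187/11-.5),(400+(612-396)/11-.5,236+177/11-.5)]; print(H)
H,n=trayfit(z,H,[(122,175,155,230),(405,175,438,230),(130,266,165,272),(400,266,430,272)])
for t in (.003,): 
    und=H.mean(0)-.006*n; print("und hole -> face mm",((und-c)@R)*1e3, [(((h-.006*n)-c)@R*1e3).round(1) for h in H])
```

```text
0.03 [[150.5, 252.2], [412.0, 252.2]] crop [[275.0, 184.0], [534.0, 184.0]]
0.024 [[154.1, 252.3], [408.4, 252.3]] crop [[315.0, 184.0], [494.0, 184.0]]
0.0 [[166.7, 252.4], [395.6, 252.3]] crop [[453.0, 185.0], [353.0, 185.0]]
[(142.77272727272728, 252.5), (419.1363636363636, 251.5909090909091)]
tilt 25.27989110216717 n [-0.425 -0.037  0.904] rms 0.000637347653744943 3987
holes [[0.57, 0.1441, 0.0962], [0.5537, 0.3227, 0.0958]] dist 0.1793881328042907 yaw 5.2268069099158705 mid [0.5619 0.2334 0.096 ]
und hole -> face mm [-0.20711371  7.32339172 36.00195647] [array([  0.1, -82.4,  36.1]), array([-0.5, 97. , 35.9])]
```

step_arm(moves=[[[-0.8, 0, 1.8, 0], [-1.7, 0, 3.6, 0], [-2.5, 0, 5.4, 0], [-3.4, 0, 7.2, 0], [-4.2, 0, 9.1, 0], [-5.1, 0, 10.9, 0], [-5.9, 0, 12.7, 0], [-6.8, 0, 14.5, 0]]])

```text
time_s: 13.6
eef_pos: [0.5617, 0.2336, 0.1153]
ee_rot: [[-0.996, -0.088, -0.0], [-0.088, 0.996, -0.0], [0.0, -0.0, -1.0]]
contact_force: [0.3, -0.3, -3.1]
opening: 0.498
```

Run:
```python
from h import *
to(.5617,.2336,.1154,5.08)
z=cap('wrist','w10'); crop(z,90,140,470,290,2,'w10c')
trayfit(z,[(143,252.5),(419,252)],[(122,175,155,230),(405,175,438,230),(130,266,165,272),(400,266,430,272)])
to(.5617,.2336,.1154,5.08)
z=cap('scene','c10'); crop(z,355,180,520,300,4.5,'c10c')
```

```text
t 13.6 pos [0.5617 0.2336 0.1153] yaw 5.06 tilt [-0.e+00 -1.e-04 -1.e+00] F [ 0.35 -0.34 -3.11] op 43.7
row [-0.   0.  -0.1] turn -0.02
tilt 25.200279890921873 n [-0.424 -0.037  0.905] rms 0.0006307690115105749 3975
holes [[0.5769, 0.1448, 0.0812], [0.5608, 0.3232, 0.0809]] dist 0.17916947104218267 yaw 5.149088975491078 mid [0.5688 0.234  0.081 ]
t 13.65 pos [0.5617 0.2336 0.115 ] yaw 5.06 tilt [-2.e-04 -1.e-04 -1.e+00] F [-0.78 -0.28 -3.33] op 43.9
row [ 0.   0.  -0.4] turn -0.02
```

View pics/w10c.png

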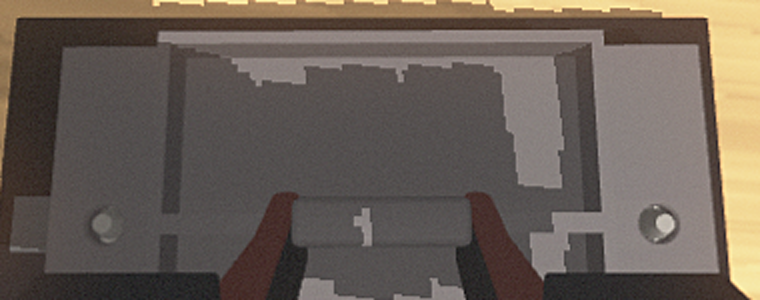

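View pics/c10c.png

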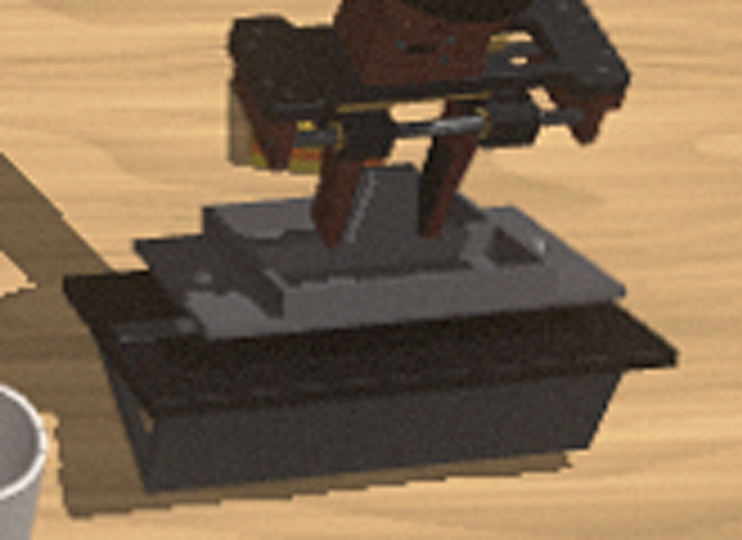

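step_arm(moves=[[[-0.9, 0, 1.9, 0], [-1.8, 0, 3.8, 0], [-2.7, 0, 5.8, 0], [-3.6, 0, 7.7, 0], [-4.5, 0, 9.6, 0], [-5.4, 0, 11.5, 0], [-6.3, 0, 13.5, 0], [-7.2, 0, 15.4, 0]]])

```text
time_s: 14.5
eef_pos: [0.5689, 0.2342, 0.0998]
ee_rot: [[-0.996, -0.088, -0.0], [-0.088, 0.996, -0.0], [0.0, -0.0, -1.0]]
contact_force: [-0.9, 0.6, -3.0]
opening: 0.503
```

step_arm(moves=[[[-0.4, 0, 0.9, 0], [-0.8, 0, 1.8, 0], [-1.2, 0, 2.7, 0], [-1.5, 0, 3.3, 0], [-1.7, 0, 3.6, 0], [-1.7, 0, 3.6, 0], [-1.7, 0, 3.6, 0], [-1.7, 0, 3.6, 0]]])

```text
time_s: 15.3
eef_pos: [0.5705, 0.2344, 0.0966]
ee_rot: [[-0.996, -0.088, 0.0], [-0.088, 0.996, -0.0], [-0.0, -0.0, -1.0]]
contact_force: [-1.8, -1.4, -0.8]
opening: 0.495
```

Run:
```python
from h import *
to(.5617,.2336,.1154,5.08)
z=cap('wrist','w11'); crop(z,90,140,470,290,2,'w11c')
H,n=trayfit(z,[(143,252.5),(419,252)],[(122,175,155,230),(405,175,438,230),(130,266,165,272),(400,266,430,272)])
R,c=face(np.radians(5.08),[.5804,.2277,.058]); print(((H-.006*n)-c)@R*1e3)
```

```text
t 15.3 pos [0.5705 0.2344 0.0966] yaw 5.06 tilt [ 1.e-04 -1.e-04 -1.e+00] F [-1.85 -1.4  -0.85] op 43.5
row [  8.8   0.  -18.8] turn -0.02
tilt 25.027505964660104 n [-0.421 -0.037  0.906] rms 0.0006262484829186154 3991
holes [[0.5857, 0.1456, 0.0628], [0.5696, 0.324, 0.0625]] dist 0.179138589055559 yaw 5.147577087318302 mid [0.5776 0.2348 0.0627]
[[  0.19318263 -82.21814663  -0.78319006]
 [ -0.11832568  96.92009272  -0.95128271]]
```

View pics/w11c.png

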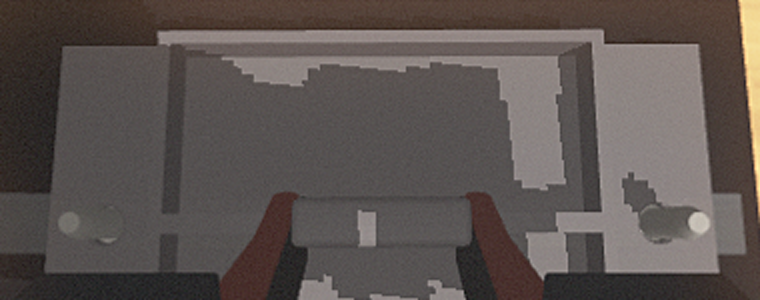

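step_arm(moves=[[[0, 0, 0, 0], [0, 0, 0, 0], [0, 0, 0, 0], [0, 0, 0, 0], [0, 0, 0, 0], [0, 0, 0, 0], [0, 0, 0, 0], [0, 0, 0, 0]]], fingers=70)

```text
time_s: 16.15
eef_pos: [0.5705, 0.2344, 0.0964]
ee_rot: [[-0.996, -0.088, -0.0], [-0.088, 0.996, -0.0], [0.0, -0.0, -1.0]]
contact_force: [-0.3, -0.1, -0.8]
opening: 0.795
```

step_arm(moves=[[[0, 0, -10, 0], [0, 0, -25, 0], [0, 0, -50, 0], [0, 0, -80, 0], [0, 0, -110, 0], [0, 0, -140, 0], [0, 0, -150, 0], [0, 0, -150, 0]]])

```text
time_s: 16.95
eef_pos: [0.5715, 0.2347, 0.2484]
ee_rot: [[-0.996, -0.088, 0.004], [-0.088, 0.996, 0.001], [-0.004, 0.001, -1.0]]
contact_force: [-0.2, 0.8, -0.3]
opening: 0.799
```

Run:
```python
from h import *
to(.4447,-.012,.25,-15)
z=cap('wrist','w12'); z=cap('scene','c12'); crop(z,355,180,520,300,4.5,'c12c'); z=cap('side','s12'); crop(z,170,80,330,190,4.5,'s12c')
```

```text
t 16.95 pos [0.5715 0.2347 0.2484] yaw 5.07 tilt [ 0.0038  0.001  -1.    ] F [-0.24  0.79 -0.26] op 70.2
row [ 148.1 -234.5   -2.3] turn 20.07
```

View pics/w12.png

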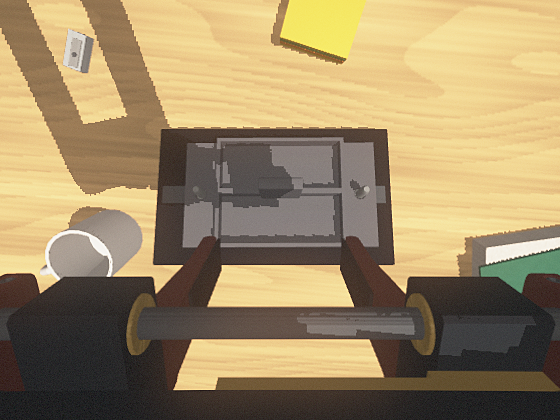

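View pics/c12c.png

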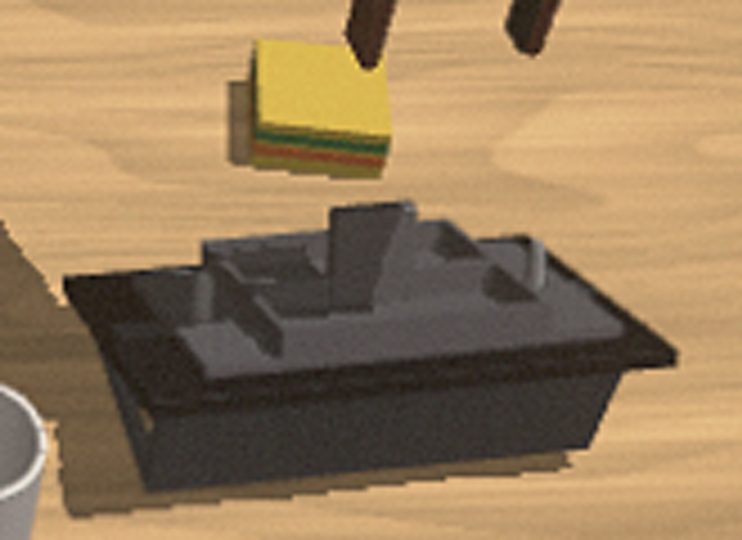

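View pics/s12c.png

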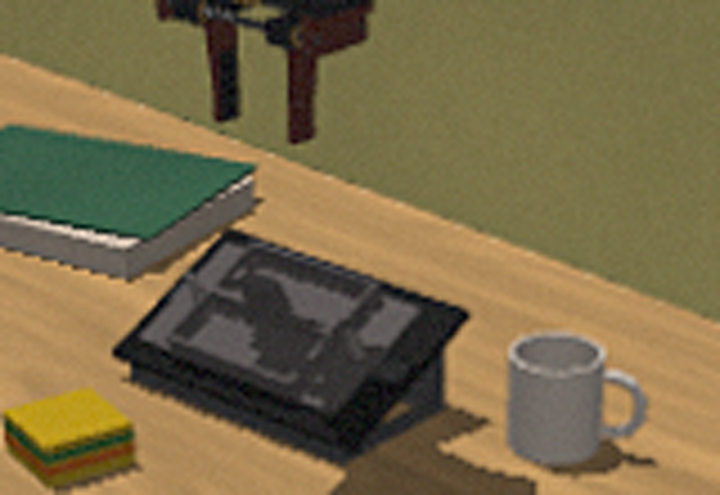

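Run:
```python
from h import *
z=load('w12')
H,n=trayfit(z,[(197,191),(359,190)],[(192,148,212,180),(347,148,370,178),(192,205,212,236),(347,205,370,236)])
C=cloud(z); B=np.concatenate([C[131:137,170:380].reshape(-1,3),C[251:259,225:335].reshape(-1,3)])
print("board pts height rel tray top plane mm",np.median((B-H.mean(0))@n)*1e3, ((B-H.mean(0))@n*1e3).std())
w=load('w2'); crop(z,50,20,110,85,8,'w12s')
```

```text
tilt 24.828912528803357 n [-0.418 -0.036  0.908] rms 0.0007043746606599364 2645
holes [[0.5816, 0.14, 0.0597], [0.5644, 0.3226, 0.0589]] dist 0.18337235013277467 yaw 5.374808620191398 mid [0.573  0.2313 0.0593]
board pts height rel tray top plane mm -6.003119166679863 25.57741655212504
```

View pics/w12s.png

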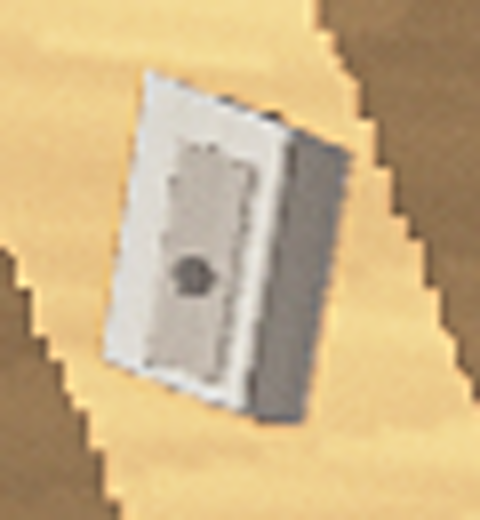

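Run:
```python
from h import *
for n,pts,o in (("w2",[(242,105),(368,142),(262,443),(138,415)],(425,0)),("w12",[(147,70),(290,130),(244,412),(105,360)],(50,20))):
    z=load(n); S=atz(z,[(o[0]+(a+.5)/8-.5,o[1]+(b+.5)/8-.5) for a,b in pts],.016)
    d=(S[2]-S[1]+S[3]-S[0]); print(S.mean(0).round(4),np.linalg.norm(np.diff(S,axis=0),axis=1).round(4),"long yaw from x",np.degrees(np.arctan2(d[1],d[0])))
to(.4447+.04,-.012,.2,-15)
```

```text
[ 0.4442 -0.0125  0.016 ] [0.0186 0.0384 0.0185] long yaw from x -15.167108034049514
[ 0.4424 -0.0103  0.016 ] [0.0196 0.0383 0.0195] long yaw from x -14.971672710416758
t 17.1 pos [0.5695 0.234  0.2448] yaw 5.06 tilt [-2.6e-03 -8.0e-04 -1.0e+00] F [ 0.44 -0.93 -0.26] op 69.8
row [ 106.  -237.6   45.2] turn 20.06
```

```bash
python3 -c "
from h import *
to(.4435,-.0115,.10,-15)"
```

```text
t 17.1 pos [0.5695 0.234  0.2448] yaw 5.06 tilt [-2.6e-03 -8.0e-04 -1.0e+00] F [ 0.44 -0.93 -0.26] op 69.8
row [ 146.7 -233.4  145.3] turn 20.06
```

step_arm(moves=[[[25, -40, 0, 3], [50, -80, 0, 8], [77, -120, 10, 13], [104, -160, 40, 18], [125, -195, 70, 20], [140, -220, 100, 20], [147, -232, 125, 20], [147, -233, 140, 20]]], fingers=50)

```text
time_s: 17.9
eef_pos: [0.4406, -0.0118, 0.1034]
ee_rot: [[-0.966, 0.26, -0.007], [0.26, 0.966, 0.001], [0.006, -0.001, -1.0]]
contact_force: [-1.0, -0.0, 0.8]
opening: 0.572
```

step_arm(moves=[[[0, 0, 0, 0], [0, 0, 0, 0], [0, 0, 0, 0], [0, 0, 0, 0], [0, 0, 0, 0], [0, 0, 0, 0], [0, 0, 0, 0], [0, 0, 0, 0]]])

```text
time_s: 18.7
eef_pos: [0.4447, -0.0107, 0.1066]
ee_rot: [[-0.966, 0.258, 0.0], [0.258, 0.966, -0.0], [-0.0, -0.0, -1.0]]
contact_force: [0.5, 0.3, -0.2]
opening: 0.572
```

```bash
python3 -c "
from h import *
to(.4435,-.0115,.018,-15);z=cap('wrist','w13')"
```

```text
t 18.7 pos [ 0.4447 -0.0107  0.1066] yaw -14.93 tilt [ 2.e-04 -1.e-04 -1.e+00] F [ 0.51  0.3  -0.22] op 50.3
row [ 0.9 -1.1 88.6] turn 0.07
```

View pics/w13.png

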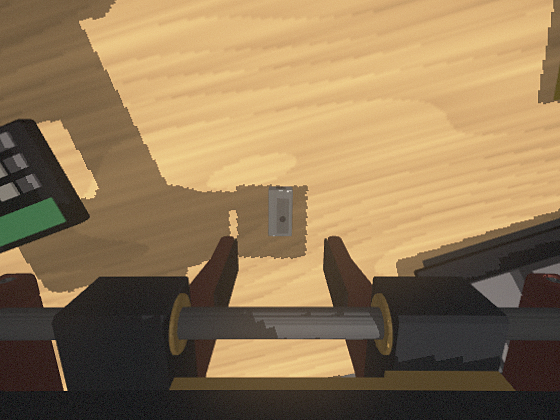

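```bash
python3 -c "
from h import *
z=load('w13'); P=atz(z,[(280.5,212)],.016)[0]; print(P); to(P[0],P[1],.018,-15)"
```

```text
[ 0.44224975 -0.01070072  0.016     ]
t 18.75 pos [ 0.4447 -0.0107  0.1065] yaw -14.93 tilt [ 2.e-04 -1.e-04 -1.e+00] F [-0.52 -0.55 -0.51] op 49.7
row [ 2.4 -0.6 88.5] turn 0.07
```

step_arm(moves=[[[1, 0, 20, 0], [2, 0, 40, 0], [2, 0, 60, 0], [2, 0, 73, 0], [2, 0, 82, 0], [2, 0, 87, 0], [2, 0, 88, 0], [2, 0, 88, 0]]])

```text
time_s: 19.55
eef_pos: [0.4429, -0.0103, 0.0186]
ee_rot: [[-0.966, 0.258, 0.0], [0.258, 0.966, -0.0], [-0.0, -0.0, -1.0]]
contact_force: [0.6, 0.3, -0.5]
opening: 0.572
```

step_arm(moves=[[[0, 0, 0, 0], [0, 0, 0, 0], [0, 0, 0, 0], [0, 0, 0, 0], [0, 0, 0, 0], [0, 0, 0, 0], [0, 0, 0, 0], [0, 0, 0, 0]]], fingers=10, squeeze=15)

```text
time_s: 20.35
eef_pos: [0.4428, -0.0103, 0.0186]
ee_rot: [[-0.966, 0.258, 0.0], [0.258, 0.966, -0.0], [-0.0, -0.0, -1.0]]
contact_force: [-0.3, 0.7, 5.1]
opening: 0.231
```

step_arm(moves=[[[0, 0, -10, 0], [0, 0, -30, 0], [0, 0, -60, 0], [0, 0, -100, 0], [0, 0, -140, 0], [0, 0, -170, 0], [0, 0, -180, 0], [0, 0, -180, 0]]])

```text
time_s: 21.15
eef_pos: [0.4435, -0.0103, 0.1997]
ee_rot: [[-0.966, 0.258, 0.003], [0.258, 0.966, -0.001], [-0.003, 0.0, -1.0]]
contact_force: [0.5, -0.0, -0.6]
opening: 0.229
```

```bash
python3 -c "
from h import *
to(.55,.21,.2,5);z=cap('wrist','w14')
R,c=face(np.radians(5.08),[.5804,.2277,.058])
print(c+R@np.array([-.03,.0075,.014]),c+R@np.array([-.06,.0075,.022]),c+R@np.array([0,.0075,.058]))
"
```

```text
t 21.15 pos [ 0.4435 -0.0103  0.1997] yaw -14.93 tilt [ 3.2e-03 -7.0e-04 -1.0e+00] F [ 0.52 -0.   -0.64] op 20.1
row [-4.620e+01  2.403e+02 -1.000e-01] turn -19.93
[0.54676005 0.23223913 0.05800976] [0.51630995 0.22953224 0.05258168] [0.55532032 0.2330001  0.11056585]
```

View pics/w14.png

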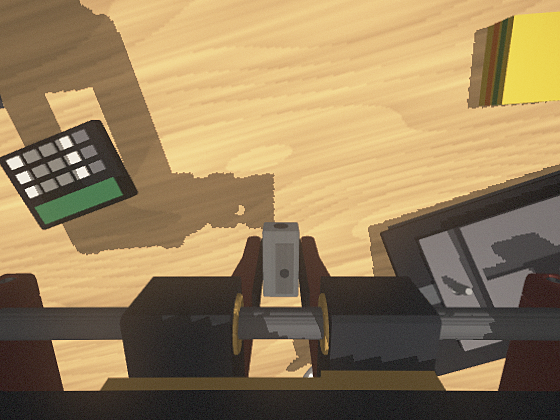

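```bash
python3 -c "
from h import *
to(.5972,.2367,.2,5.08)"
```

```text
t 21.2 pos [ 0.4425 -0.0101  0.1983] yaw -14.94 tilt [ 5.e-04 -2.e-04 -1.e+00] F [-0.06 -0.17 -0.31] op 20.3
row [-85.8 278.4  -1.7] turn -20.02
```

step_arm(moves=[[[-12, 40, -2, -3], [-25, 82, -2, -8], [-38, 124, -2, -13], [-51, 166, -2, -18], [-64, 208, -2, -20], [-75, 245, -2, -20], [-83, 270, -2, -20], [-86, 278, -2, -20]]])

```text
time_s: 22.0
eef_pos: [0.5973, 0.2382, 0.1972]
ee_rot: [[-0.996, -0.09, -0.004], [-0.09, 0.996, -0.001], [0.004, -0.0, -1.0]]
contact_force: [0.0, -0.4, -0.5]
opening: 0.229
```

step_arm(moves=[[[0, 0, 0, 0], [0, 0, 10, 0], [0, 0, 25, 0], [0, 0, 40, 0], [0, 0, 50, 0], [0, 0, 60, 0], [0, 0, 60, 0], [0, 0, 60, 0]]])

```text
time_s: 22.8
eef_pos: [0.5974, 0.2359, 0.1404]
ee_rot: [[-0.996, -0.088, -0.0], [-0.088, 0.996, -0.0], [0.0, -0.0, -1.0]]
contact_force: [-0.1, -0.7, -0.2]
opening: 0.227
```

```bash
python3 -c "
from h import *
to(.5972,.2367,.1045,5.08);z=cap('wrist','w15');z=cap('scene','c15'); crop(z,355,150,520,280,4.5,'c15c')"
```

```text
t 22.8 pos [0.5974 0.2359 0.1404] yaw 5.04 tilt [-3.e-04 -2.e-04 -1.e+00] F [-0.12 -0.71 -0.24] op 19.9
row [ 0.1  0.8 35.9] turn -0.04
```

View pics/w15.png

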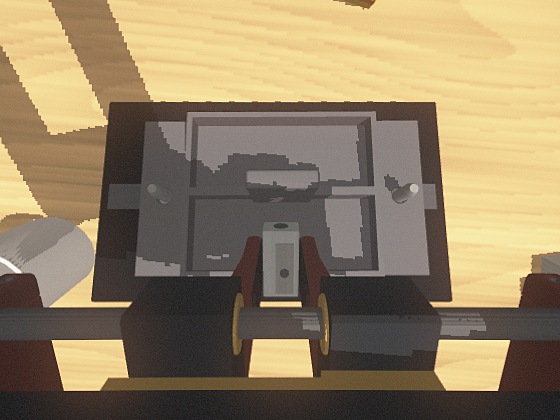

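View pics/c15c.png

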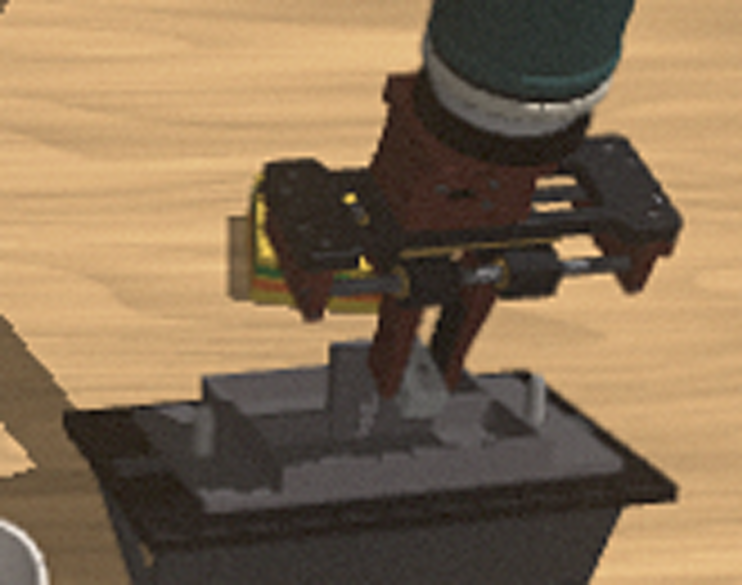

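step_arm(moves=[[[0, 0, 6, 0], [0, 0, 12, 0], [0, 0, 18, 0], [0, 0, 24, 0], [0, 0, 29, 0], [0, 0, 33, 0], [0, 0, 33, 0], [0, 0, 33, 0]]])

```text
time_s: 23.7
eef_pos: [0.5975, 0.2362, 0.1073]
ee_rot: [[-0.996, -0.088, -0.0], [-0.088, 0.996, -0.0], [0.0, -0.0, -1.0]]
contact_force: [0.5, -0.1, -0.6]
opening: 0.223
```

```bash
python3 -c "
from h import *
to(.5972,.2367,.1045,5.08);z=cap('scene','c16'); crop(z,355,150,520,280,4.5,'c16c')"
```

```text
t 23.7 pos [0.5975 0.2362 0.1073] yaw 5.06 tilt [-2.e-04 -1.e-04 -1.e+00] F [ 0.55 -0.09 -0.6 ] op 19.5
row [0.2 0.5 2.8] turn -0.02
```

View pics/c16c.png

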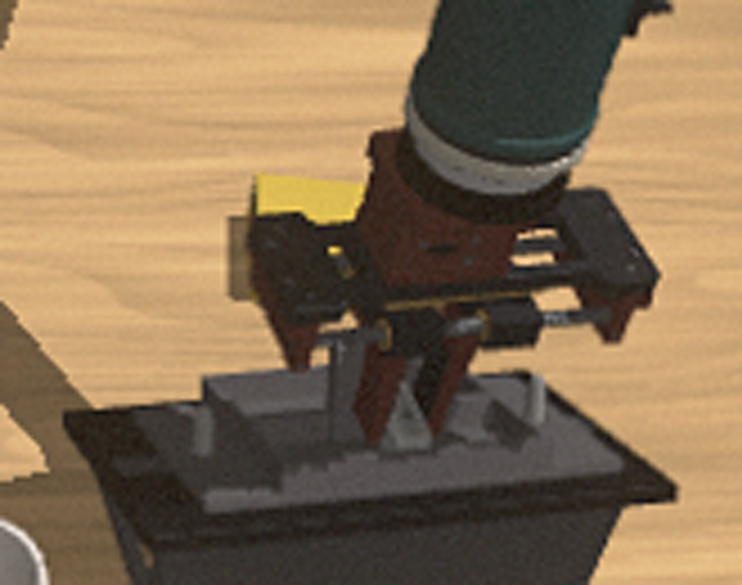

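Sharpener is inside the upper compartment with no contact force; releasing and backing off.

step_arm(moves=[[[0, 0, 0, 0], [0, 0, 0, 0], [0, 0, 0, 0], [0, 0, 0, 0], [0, 0, 0, 0], [0, 0, 0, 0], [0, 0, 0, 0], [0, 0, 0, 0]]], fingers=45)

```text
time_s: 24.55
eef_pos: [0.5974, 0.2362, 0.1074]
ee_rot: [[-0.996, -0.088, -0.0], [-0.088, 0.996, -0.0], [0.0, -0.0, -1.0]]
contact_force: [0.2, -0.4, 0.6]
opening: 0.511
```

step_arm(moves=[[[0, 0, -10, 0], [0, 0, -25, 0], [0, 0, -50, 0], [0, 0, -80, 0], [0, 0, -110, 0], [0, 0, -135, 0], [0, 0, -145, 0], [0, 0, -145, 0]]])

```text
time_s: 25.35
eef_pos: [0.5986, 0.2366, 0.255]
ee_rot: [[-0.996, -0.088, 0.004], [-0.088, 0.996, 0.001], [-0.004, 0.001, -1.0]]
contact_force: [0.4, -0.0, -0.4]
opening: 0.515
```

step_arm(moves=[[[0, 0, 0, 0], [0, 0, 0, 0], [0, 0, 0, 0], [0, 0, 0, 0], [0, 0, 0, 0], [0, 0, 0, 0], [0, 0, 0, 0], [0, 0, 0, 0]]])

```text
time_s: 26.15
eef_pos: [0.5975, 0.2363, 0.2524]
ee_rot: [[-0.996, -0.088, -0.0], [-0.088, 0.996, -0.0], [0.0, -0.0, -1.0]]
contact_force: [-0.1, -0.0, 0.2]
opening: 0.51
```

```bash
python3 -c "
from h import *
to(.5972,.2367,.1045,5.08);z=cap('wrist','w17'); crop(z,140,90,420,260,2.8,'w17c');z=cap('scene','c17'); to(.5972,.2367,.1045,5.08)"
```

```text
t 26.15 pos [0.5975 0.2363 0.2524] yaw 5.06 tilt [-0.e+00 -1.e-04 -1.e+00] F [-0.06 -0.02  0.24] op 44.7
row [  0.2   0.5 147.9] turn -0.02
t 26.25 pos [0.5975 0.2363 0.2525] yaw 5.06 tilt [ 1.e-04 -1.e-04 -1.e+00] F [0.39 0.68 0.62] op 45.2
row [  0.3   0.5 148. ] turn -0.02
```

View pics/w17c.png

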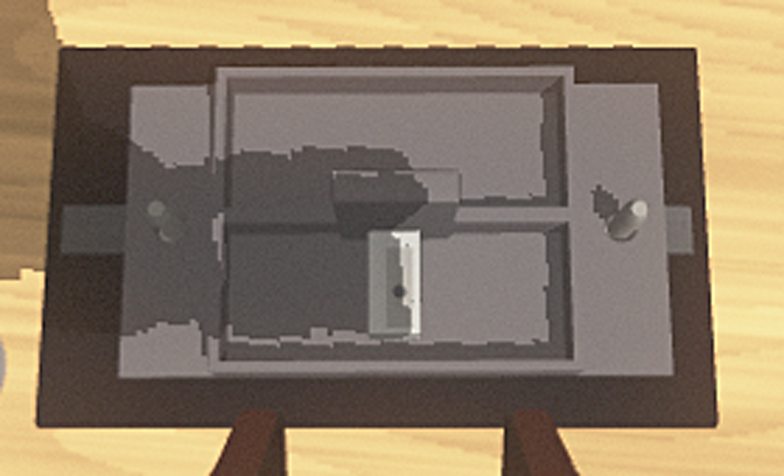

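View pics/c17.png

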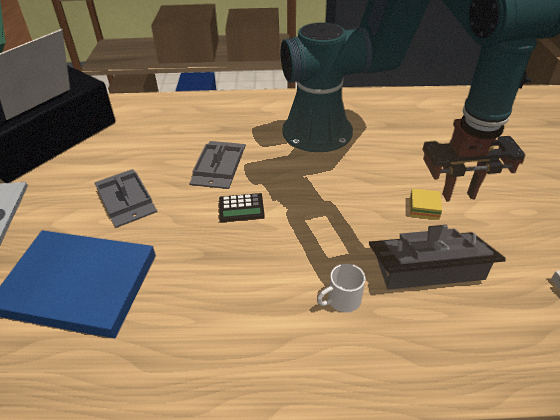

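Run:
```python
from h import *
from cell import job
z=load('w17')
f=lambda a,b:(140+(a+.5)/2.8-.5,90+(b+.5)/2.8-.5)
bx=lambda a,b,c,d:[int(v) for v in (*f(a,b),*f(c,d))]
H,n=trayfit(z,[f(170,232),f(624,232)],[bx(140,100,205,190),bx(585,100,650,180),bx(135,255,205,365),bx(585,250,660,365)])
C=cloud(z); a,b,c,d=bx(100,52,650,62); B=C[b:d,a:c].reshape(-1,3); a,b,c,d=bx(60,390,200,415); B=np.r_[B,C[b:d,a:c].reshape(-1,3)]
print("board rel tray top mm",np.median((B-H.mean(0))@n)*1e3)
R,c=face(np.radians(5.08),[.5804,.2277,.058]); print("tray underside face mm",((H-.006*n)-c).dot(R)*1e3)
print(job.finish_job())
```

```text
tilt 24.97826342200443 n [-0.421 -0.037  0.906] rms 0.0007085944113297698 3479
holes [[0.5873, 0.1449, 0.0635], [0.5713, 0.3255, 0.0634]] dist 0.18137257498106923 yaw 5.057237593281415 mid [0.5793 0.2352 0.0635]
board rel tray top mm -5.949540363276087
tray underside face mm [[  1.92485216 -83.11609199  -0.778934  ]
 [  1.94648265  98.25643924  -0.90304509]]
the job is handed in; nothing more can be done
None
```

The tray is hung on both pegs and let go, the sharpener lies in its upper compartment, and the job is handed in. It took about 26 s of the 72 s, and no verdict was reported.

- **Grip:** I took the fin with the fingers closing along the tray's length (y), not along x as the description suggests. The moves cannot tilt the tool, so I pressed the tray's far edge on the peg tips until it pivoted in the grip to 25°. I then lowered it along the pegs.
- **Tray:** In the last wrist picture it sits at 25.0°, and its 6 mm base stands 5.95 mm above the board, so it is flush. Its yaw matches the stand's.
- **Tray position:** My hole readings in that last picture put the tray's centre about 1.9 mm up the slope from the peg line. The reading just before I let go was 0.1 mm, and the limit is 5 mm. I think the difference comes from picking the hole pixels around the pegs. The centre is about 7.5 mm along the board from its middle, against a limit of 29 mm.
- **Sharpener:** It was released just above the floor of the upper compartment and lies still against the partition and fin.
- **Rest of the scene:** By eye, the mug, calculator and block of notes are where they were in the first scene picture. The gripper was about 0.25 m up, clear of everything, with only noise on the force reading.

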